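# Dry a batch of washed brass sofa feet

## Robot

A 6-joint arm with a two-finger parallel gripper is mounted at the origin on the work surface. World frame = base frame: x ahead of the robot, y to its left, z up, the work surface at z = 0. Lengths are in mm, angles in rad, forces in N, time in s.
With the tool pointing down it reaches from about 400 to 925 mm from the base axis. Payload 3.4 kg.
Tool frame: the origin (TCP) lies midway between the tips of the shut fingers; the grasp point (between the pads) lies 19 mm behind it; x points along the fingers, z is the direction in which the jaws open and shut, and the axes are right-handed (so a half turn about x gives the same grasp; the last joint's range is limited). The gripper opens to 85 mm and grips with 20 to 120 N. Pads are 22 mm wide; open, the fingers measure 114 mm over their backs; the gripper's body (76 mm by 85 mm) begins 54 mm behind the grasp point. The pads swing forward as they close: fully open they stand 13 mm farther back than shut.
Start: joints at [1.139, 0.307, 1.506, -0, 1.328, -0.073], TCP at [201.397, 538.582, 231.305] pointing down, gripper open.
Joint ranges: [-3.12, 3.12], [-1.05, 2.28], [0.14, 2.33], [-1.42, 4.57], [0.1, 2.73], [-2.68, 2.68]. Speed limits (rad/s): [2.57, 2.57, 3.14, 3.14, 3.14, 3.14].

## Interface

Orientations are given as a 3x3 rotation matrix whose columns are the frame's x, y, z axes.
In Python, from bench import env gives the robot as it stands.
- The arm moves only by the tool drive_tool, never from a script. Its argument "motion" is one flat list of numbers, 5 for each row, row after row: the gripper's target within -1 to 1 (fully open at 1, half-way at 0, shut at -1), then the shift along the tool's x, y, z in m, then the turn about the tool's x in degrees. In form: [jaw, x, y, z, roll, jaw, x, y, z, roll, ...]. A call has 1 to 20 rows; each row shifts and turns the commanded pose from where the row before left it, along the tool's axes as they then stand; what a row does not reach is not made up. A row lasts 1/10 s, in which the tool goes at most 50 mm and 8.59 degrees, less where a joint would pass 70% of its speed; a pose out of reach is approached as far as the arm can. A call is refused whole if a number of a shift passes 0.05 or a number of a turn 8.59, either way. A call with a gripper value outside its range is refused whole. The fingers move at their own pace and stop on an object; the grip force is fixed at half the most. Time passes only in rows, so rows that do not move let the fingers close. It gives the time, the measured TCP pose, the force and the opening at its end, in the units of the state.
- env.get_obs(): the state, without advancing time (a new reading comes with each control period).
- env.capture(name): name is "scene" or "top" or "wrist"; returns the picture (480x640x3 uint8, red, green, blue); there is no depth.
- env.camera_info(name): a dict with "vertical_fov" (degrees; the focal length in pixels is half the picture's height over the tangent of half this angle, whatever the lens; pixels are square), "cx", "cy" (the principal point, pixels), "eye" and "orientation" of the camera in the world; the wrist camera has in their place "mount" (4x4, takes a point from camera to tool coordinates, whose origin is the TCP and whose axes are the tool frame's). Camera axes: x right, y up, looking along -z (the intrinsics and any distortion apply to the point x, -y, -z); pixel columns grow to the right and rows downward; lengths in mm; the calibration is good to about 2 mm. A picture is of the moment at which its call begins: read the wrist's pose just before it. camera_info takes no time and is no camera call.
- env.job_done(): hands the job in, once; it reports no verdict.
The state is a dict: "time": time; "joints": joint angles; "dq": joint speeds; "tau": joint torques, N m; "eef_pos": TCP position; "tool_rot": TCP orientation; "contact_force": force on the tool from outside, world axes, zero at the start; "wrist_torque": the same for the moment, N m; "opening": opening from 0.0 (shut) to 1.0 (fully open).
Only numpy, scipy, OpenCV 4.12 (cv2) and the standard library are available. Lean on these libraries where they do the work, as an engineer would, in place of code of your own. Each camera call takes 0.05 s, during which the arm holds its last target.

## Task

The washed brass sofa feet on the black mat need drying: take the drying pot's lid by its red tab, tip it up with the back edge still on the rim to let it vent, then lift it off and lay it flat, right way up, on the blue felt. Put every brass foot that is there into the pot (not the dark wooden bun foot), then put the lid back so that it sits level and fully home on the rim, let go of it, and last of all turn the dial so that its white line points at the green mark. Leave the spray bottle, staple box, wooden leg and jar of tacks standing where they are.

Things in the scene. Friction and masses are not known exactly. Their poses are not given: they have to be found in the camera images.
- machine: Drying pot with console, fixed. Origin: underside centre of the round pot. Grey foot radius 98, 30 high; on it the open aluminium pot: outer radius 86, wall 4, inner floor 36, rim 100 above the bench. A white console box, 120 (x) by 125 (y) by 55 high, is centred at (0, 165) mm in the machine's frame, the dial on its top, ringed by four dots: black, yellow, green, red.
- pot_floor (a point): Centre of the pot's inner floor, 36 mm above the bench.
- pot_rim (a point): Centre of the pot's mouth, at rim height, 100 mm above the bench.
- lid: Loose steel lid, 0.16 to 0.25 kg, seated on the rim at first: disc radius 92, 5 thick, over a rubber plug (radius 67 to 70, 10 high) that drops inside the rim with 8 mm play. Origin: centre of the plug's underside, z up; seated, it is 10 mm below the rim. Its only grip is a red upright tab at -x, 70 mm from the axis: 26 (radial) by 14 (tangential), from 15 to 53 mm above the origin.
- lid_tab (a point): Point in the lid's tab, at (-70, 0, 40) mm in the lid's frame, 13 mm under the tab's top: pinch the tab here across its 14 mm thickness, which lies along the lid's y.
- lid_back (a point): Point of the lid's edge across from the tab: (92, 0, 10) mm in the lid's frame, underside of the disc.
- felt: Blue felt pad fixed to the bench, 220 (x) by 210 (y) by 4 thick: the place to lay the lid. Origin: centre of its underside.
- tray: Black rubber draining mat fixed to the bench, 220 (x) by 210 (y) by 4 thick: the feet stand on it. Origin: centre of its underside. The mat and the felt may change places.
- bun: Dark brown turned wooden bun foot, radius 20, 34 high, loose, upright on the draining mat. It is not to go in the pot. Origin: centre of its underside.
- dial (a joint): Dial angle in rad, growing clockwise from above, 0 to 2.2. Marks: 0 black, 0.7 yellow, 1.4 green, 2.1 red. It stays where it is left (friction 0.04 N m, no spring). Starts between 0 and 0.8. Its bar grip is 42 long, 14 thick; at 0 the bar lies along the machine's x, its white line on the -x half.
- dial_grip (a point): Point on the dial's vertical axis, 92 mm above the bench, 7 mm below the bar grip's top (the bar's foot disc, radius 22, is 23 mm below this point).
- spray: Clear spray bottle with a green head, radius 34, 190 high, standing on the far side of the bench. Origin: centre of its underside. Leave alone.
- staples1: The orange staple box nearer the middle of the far side, 70 by 110 by 45. Origin: underside centre. Leave alone.
- leg: Tapered square wooden sofa leg, 66 wide at the foot, 120 high, on the far side. Origin: underside centre. Leave alone.
- tacks: Jar of tacks with steel cap, radius 35, 80 high, on the far right. Origin: underside centre. Leave alone.
- foot1: Loose brass sofa foot, 70 to 120 g: square flange 34 by 34 by 6 at the bottom, square body 26 by 26 from 6 to 40 mm, thin stud (radius 4) from 40 to 48 mm. Origin: centre of the flange's underside, z up; x and y square to its sides. Starts upright on the draining mat; 3 to 5 of the five are there.
- foot2: Another brass sofa foot, the same as foot1; may be absent.
- foot3: Another brass sofa foot, the same as foot1; may be absent.
- foot4: Another brass sofa foot, the same as foot1; may be absent.
- foot5: Another brass sofa foot, the same as foot1; may be absent.
There are look-alikes about, which are no part of the job. What is shaped like the foot2 but purple or turquoise is not meant.

How it is judged (in metres and radians):
On the way, in this order (a step that is already met when the one before it is completed fails the run):
1. the lid is tipped up (10 degrees or more) with its back edge still on the rim (angle between lid's own z axis and vertical above 0.17 rad and z of lid_back in the frame of pot_rim between -0.02 and 0.015 m and horizontal distance between lid and pot_rim below 0.05 m), for 0.1 s.
2. the lid lies flat, right way up, on the blue felt, released (horizontal distance between lid and felt below 0.08 m and z of lid in the frame of felt below 0.012 m and angle between lid's own z axis and vertical below 0.1 rad and contact force between the fingers and lid below 0.2 N), for 0.2 s.
3. every brass foot that is there is in the pot (horizontal distance between each of foot1, foot2, foot3, foot4, foot5 and pot_floor below 0.08 m and z of foot1 in the frame of pot_floor between -0.01 and 0.058 m and z of foot2 in the frame of pot_floor between -0.01 and 0.058 m and z of foot3 in the frame of pot_floor between -0.01 and 0.058 m and z of foot4 in the frame of pot_floor between -0.01 and 0.058 m and z of foot5 in the frame of pot_floor between -0.01 and 0.058 m), for 0.2 s.
4. the lid is back on the rim, level and fully home, released, with the feet inside (all of step 3 and horizontal distance between lid and pot_rim below 0.014 m and z of lid in the frame of pot_rim below -0.006 m and angle between lid's own z axis and vertical below 0.05 rad and contact force between the fingers and lid below 0.2 N and linear speed of lid below 0.02 m/s), for 0.3 s.
5. the dial is turned to the green mark (value of joint dial between 1.25 and 1.55 rad), for 0.2 s.
At the end, for the whole second after the job is handed in: All brass feet present are inside the pot (origin within 80 mm of its axis, under 58 mm over its floor) and at rest; the lid sits on the rim, centred within 14 mm, level within 0.05 rad, its plug inside (origin at least 6 mm below the rim), released; the dial stands at green (1.25 to 1.55 rad) (all of step 4 and all of step 5 and linear speed of each of foot1, foot2, foot3, foot4, foot5 below 0.03 m/s); the robot touches nothing.
It fails at once if the wooden bun foot is in the pot (horizontal distance between bun and pot_rim below 0.08 m and z of bun in the frame of pot_rim below -0.005 m).
It fails at once if the spray bottle, the nearer staple box, the wooden leg or the jar of tacks is shoved more than 50 mm or knocked over (distance of any of spray, staples1, leg, tacks from where it was at the start of the episode above 0.05 m or angle between any of spray, staples1, leg, tacks's own z axis and vertical above 0.5 rad).
Of foot1, foot2, foot3, foot4, foot5 only 3 to 5 are there at a start; the rules pass over those that are not, and their reading is None.
At some moment in a run one of foot1, foot2, foot3, foot4, foot5 may be knocked a few centimetres aside while the robot is not near it.
Once in a run the grip may slacken for a moment while it holds something.
It also fails if it takes over 210 s, if anything falls off the work surface, if the arm or the gripper's body presses on something with over 40 N, if the wrist force passes 120 N, or if a joint passes its speed limit or range.

## Working session

There is one attempt and no reset: what is moved stays moved. The work goes in short steps, Python scripts to look and compute and a tool call to move; the robot and the scene stay as the last step left them, time stands still between calls to the robot, and variables do not carry over. Pictures are saved under pics/ and viewed, and the job is handed in when it is done.

Besides the shell and the picture viewer there is one more tool, called after ">>>" by a JSON object that holds its "op" and its "data", one argument or row to a line. drive_tool: Moves the arm, as the interface text tells. Its arguments: {"type":"object","properties":{"motion":{"type":"array","items":{"type":"number"}}},"required":["motion"]}

```bash
ls; mkdir -p pics; python3 - <<'E'
from bench import env
import cv2
o=env.get_obs()
for k,v in o.items(): print(k,v)
for n in ["scene","top","wrist"]:
    print(n,env.camera_info(n))
    cv2.imwrite(f"pics/{n}0.png",env.capture(n)[:,:,::-1])
E
```

```text
pics
time 0.0
joints [ 1.13951481e+00  3.07524686e-01  1.50764847e+00 -2.36358496e-05
  1.32840601e+00 -7.34996886e-02]
dq [ 1.62847311e-03 -6.32953596e-04 -1.88336402e-04  7.74902367e-05
  3.72335972e-04  3.62325764e-04]
tau [-1.05514180e-03 -4.57554996e+01 -2.51912069e+01 -5.17796270e-04
  1.33284327e-02  2.48896566e-05]
eef_pos [201.10560539 537.94977313 230.41811484]
tool_rot [[-8.09589736e-04 -9.36677869e-01  3.50191253e-01]
 [-1.81420350e-03  3.50192167e-01  9.36676121e-01]
 [-9.99998027e-01  1.23005177e-04 -1.98283625e-03]]
contact_force [-0.30371654  0.28063978 -0.79659673]
wrist_torque [ 0.02482607 -0.03237378 -0.03312572]
opening 0.9983271694436688
scene {'vertical_fov': 52.50546158741477, 'cx': 326.36332159822126, 'cy': 240.6939920139643, 'eye': array([ 948.5595927 , -639.51098599, 1081.9106736 ]), 'orientation': array([[ 0.85993465, -0.40508681,  0.310511  ],
       [ 0.51039101,  0.67811005, -0.52883625],
       [ 0.00366396,  0.61324664,  0.78988299]])}
top {'vertical_fov': 56.61294486731931, 'cx': 315.4246624938077, 'cy': 241.53657006458454, 'eye': array([ 492.97206234,   -9.48616939, 1254.56410497]), 'orientation': array([[-0.00473687,  0.997185  , -0.07483069],
       [-0.99994302, -0.00543928, -0.00918563],
       [-0.0095668 ,  0.07478291,  0.99715395]])}
wrist {'vertical_fov': 67.78265549320855, 'cx': 319.75812262374336, 'cy': 233.368464398834, 'mount': array([[ 2.45773431e-04,  2.96361948e-01, -9.55075670e-01,
        -1.41475235e+02],
       [-2.16054884e-04,  9.55075692e-01,  2.96361899e-01,
         7.48370837e+01],
       [ 9.99999946e-01,  1.33510882e-04,  2.98762676e-04,
        -7.75493026e-01],
       [ 0.00000000e+00,  0.00000000e+00,  0.00000000e+00,
         1.00000000e+00]])}
```

View pics/top0.png

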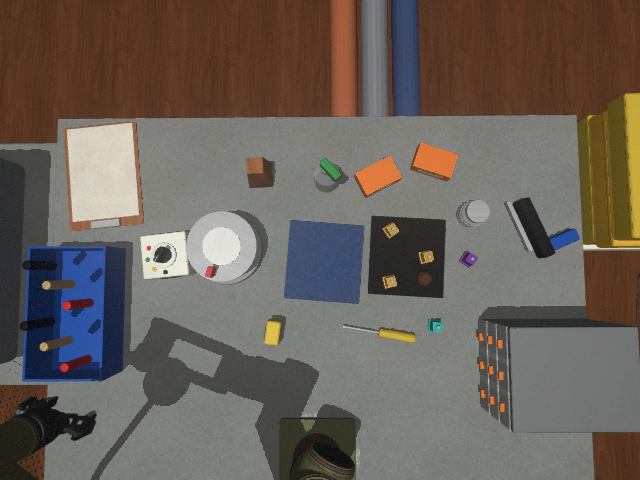

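View pics/scene0.png

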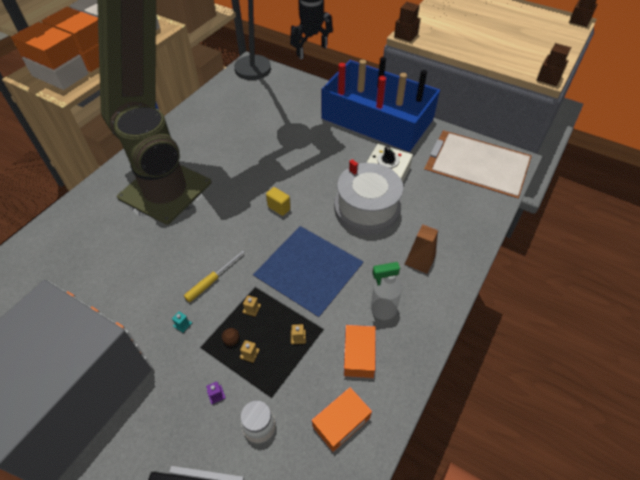

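View pics/wrist0.png

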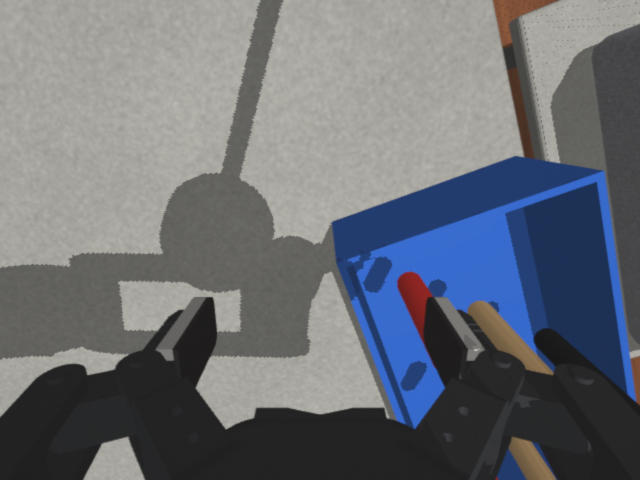

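The pictures show the pot at top(224,246) with its red tab at (210,272), and the dial at (162,255). The felt is centred near (324,262) and the mat near (407,257), with three brass feet at (391,230), (427,257) and (390,283). The bun is at (424,279).

Candidates for a foot: brass (391,230), (427,257) and (390,283); purple (469,259) and turquoise (435,325), both off the mat; and the brown bun (424,279). By the description I choose the three brass ones on the mat. For the lid tab, the only red upright tab is at (210,272); the other red things are the screwdriver handles in the blue box and the dial dot. I'll check these in close crops.

```bash
cat > h.py <<'E'
import numpy as np, cv2
def cam(env,name):
    i=env.camera_info(name); f=240/np.tan(np.radians(i['vertical_fov']/2))
    if name=='wrist':
        o=env.get_obs(); R=np.array(o['tool_rot']); p=np.array(o['eef_pos']); M=i['mount']
        return dict(f=f,cx=i['cx'],cy=i['cy'],eye=p+R@M[:3,3],R=R@M[:3,:3])
    return dict(f=f,cx=i['cx'],cy=i['cy'],eye=np.array(i['eye']),R=np.array(i['orientation']))
def ray(c,u,v):
    d=c['R']@np.array([(u-c['cx'])/c['f'],-(v-c['cy'])/c['f'],-1.]); return d/np.linalg.norm(d)
def onz(c,u,v,z):
    d=ray(c,u,v); return c['eye']+d*(z-c['eye'][2])/d[2]
def proj(c,P):
    q=c['R'].T@(np.asarray(P,float)-c['eye']); return np.array([c['cx']+c['f']*q[0]/-q[2], c['cy']-c['f']*q[1]/-q[2]])
def tri(c1,p1,c2,p2):
    d1,d2=ray(c1,*p1),ray(c2,*p2); A=np.stack([d1,-d2],1)
    s=np.linalg.lstsq(A,c2['eye']-c1['eye'],rcond=None)[0]
    a,b=c1['eye']+s[0]*d1,c2['eye']+s[1]*d2
    return (a+b)/2,np.linalg.norm(a-b)
def blobs(mask,amin=15,amax=1e9):
    n,l,s,c=cv2.connectedComponentsWithStats(mask.astype(np.uint8))
    return [(c[k],s[k]) for k in range(1,n) if amin<=s[k,4]<=amax],l
E
python3 - <<'E'
from bench import env
from h import *
im=cv2.imread('pics/top0.png'); sc=cv2.imread('pics/scene0.png')
a=cv2.resize(im[190:310,130:290],(800,600),interpolation=cv2.INTER_CUBIC); cv2.imwrite('pics/c_pot.png',a)
b=cv2.resize(im[205:310,360:500],(800,600),interpolation=cv2.INTER_CUBIC); cv2.imwrite('pics/c_mat.png',b)
hsv=cv2.cvtColor(im,cv2.COLOR_BGR2HSV).astype(int); H,S,V=hsv[...,0],hsv[...,1],hsv[...,2]
c=cam(env,'top')
m=(H>10)&(H<30)&(S>90)&(V>100); 
for ce,st in blobs(m)[0]: 
    if st[4]<500 : print('brass',ce,st,onz(c,*ce,40))
m=((H<6)|(H>174))&(S>150)&(V>100)
for ce,st in blobs(m,8)[0]: print('red',ce,st,onz(c,*ce,143))
m=(H>105)&(H<120)&(S>100)
for ce,st in blobs(m,1000)[0]: print('blue',ce,st,onz(c,*ce,4))
m=(V<40)
for ce,st in blobs(m,1000)[0]: print('blk',ce,st,onz(c,*ce,4))
E
```

```text
brass [254.52631579 165.20676692] [246 157  18  17 266] [797.26838821 169.55304838  40.        ]
brass [108.5 218.5] [100 218  18   2  18] [650.90452714 571.78159711  40.        ]
brass [390.7109375 229.65625  ] [383 222  16  17 128] [ 615.5721717  -204.32503278   40.        ]
brass [426.234375 256.375   ] [419 250  15  14 128] [ 541.99858443 -299.53244731   40.        ]
brass [153.625 268.75 ] [152 267   4   5  16] [512.01602168 443.85008112  40.        ]
brass [389.416 281.432] [382 275  15  14 125] [ 474.56922416 -198.37291048   40.        ]
brass [ 46.23214286 284.60714286] [ 42 281   9   8  56] [470.2383104  737.03065373  40.        ]
brass [271.9943662  332.74647887] [264 321  17  25 355] [338.29754241 119.89935712  40.        ]
brass [396.88544892 335.36532508] [378 329  38  14 323] [ 330.16893872 -215.93395033   40.        ]
brass [480.76315789 336.63157895] [478 333   6   8  38] [ 326.04091824 -440.36687219   40.        ]
brass [489.2826087  340.04347826] [487 336   6   9  46] [ 316.94211088 -462.81926947   40.        ]
brass [499.6  343.82] [497 340   6   9  50] [ 306.87890
[... 889 characters left out ...]
 ]
red [ 66.52542373 305.06779661] [ 63 301   8   9  59] [421.2376331  620.86912715 143.        ]
red [ 64.2        367.10769231] [ 60 363   9   9  65] [269.63186134 620.97832746 143.        ]
blue [405.58454106  43.74009662] [ 392    0   27  104 2070] [1161.69910858 -262.66536481    4.        ]
blue [325.03554547 262.64000756] [ 284  221   79   82 5289] [527.33541164 -24.63381249   4.        ]
blue [ 74.89165001 313.53818751] [   22   246   103   136 11509] [388.67682087 675.30973614   4.        ]
blk [ 34.79296236 433.97817785] [   0  397   96   83 3666] [ 61.83041609 774.10942623   4.        ]
blk [318.69104478 453.99701493] [ 289  433   66   47 1340] [ 7.88324335 -4.09920562  4.        ]
```

View pics/c_pot.png

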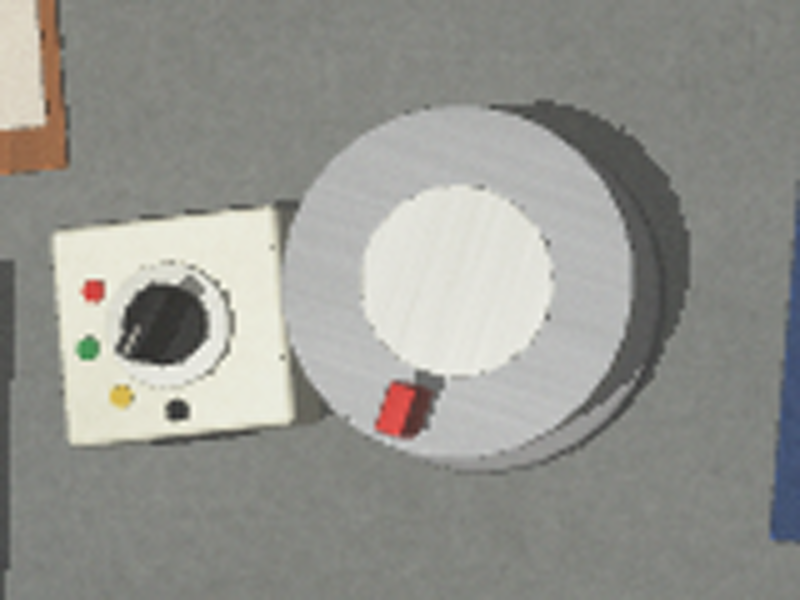

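View pics/c_mat.png

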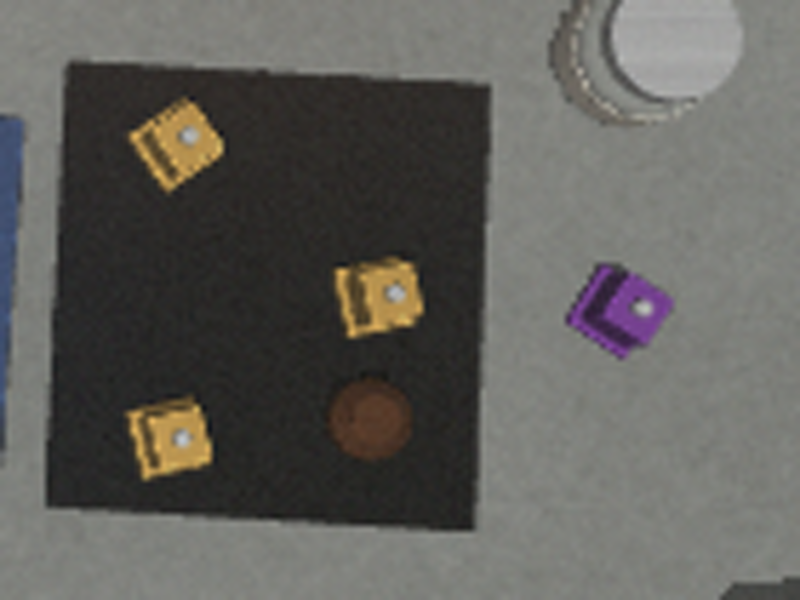

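The crops confirm the choice. There are three brass feet and one brown bun on the mat, the purple one is off it, and the red tab is at the lid's front. I'll move over the pot for a close look.

>>> {"op": "drive_tool", "data": {
  "motion": [1,-0.005,-0.02,-0.006,0,1,-0.005,-0.04,-0.014,0,1,-0.005,-0.045,-0.017,0,1,-0.005,-0.045,-0.017,0,1,-0.005,-0.045,-0.017,0,1,-0.005,-0.045,-0.017,0,1,-0.005,-0.045,-0.017,0,1,0,-0.04,-0.015,0,1,0,-0.02,-0.007,0,1,0,0,0,0,1,0,0,0,0]
}}

```text
time: 1.25
eef_pos: [479.8, 298.5, 265.8]
tool_rot: [[-0.002, -0.936, 0.352], [0.0, 0.352, 0.936], [-1.0, 0.001, -0.0]]
contact_force: [-0.0, 0.1, 0.3]
opening: 0.999
```

```bash
python3 - <<'E'
from bench import env
from h import *
import pickle
o=env.get_obs(); print(o['eef_pos'],o['time'])
c=cam(env,'wrist'); im=env.capture('wrist')[:,:,::-1]; cv2.imwrite('pics/w1.png',im); pickle.dump(c,open('pics/w1.pkl','wb'))
E
```

```text
[479.79982157 298.50701168 265.82522989] 1.25
```

View pics/w1.png

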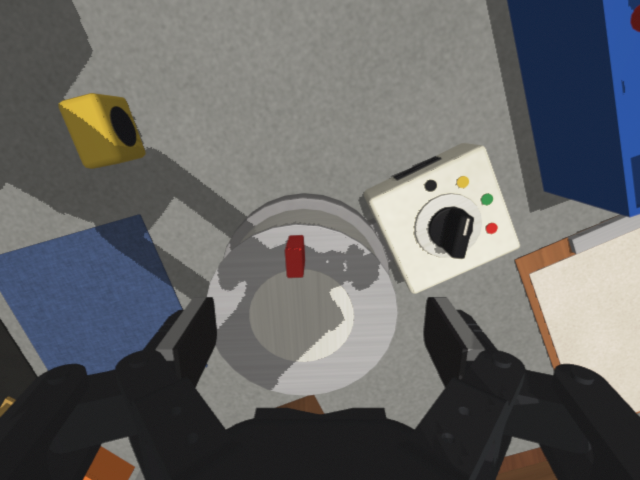

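The wrist view shows the tab at (296,255), the lid disc centred near (303,310), and the dial at (455,230). The dots are at black (430,186), yellow (462,182), green (487,199) and red (491,228). I'll look closer at the tab and dial.

```bash
python3 - <<'E'
import cv2,numpy as np
im=cv2.imread('pics/w1.png')
a=cv2.resize(im[160:280,390:540],(750,600),interpolation=cv2.INTER_CUBIC)
b=cv2.resize(im[215:295,250:350],(750,600),interpolation=cv2.INTER_CUBIC)
cv2.imwrite('pics/c_dial.png',a);cv2.imwrite('pics/c_tab.png',b)
E
```

```text
(no output)
```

View pics/c_dial.png

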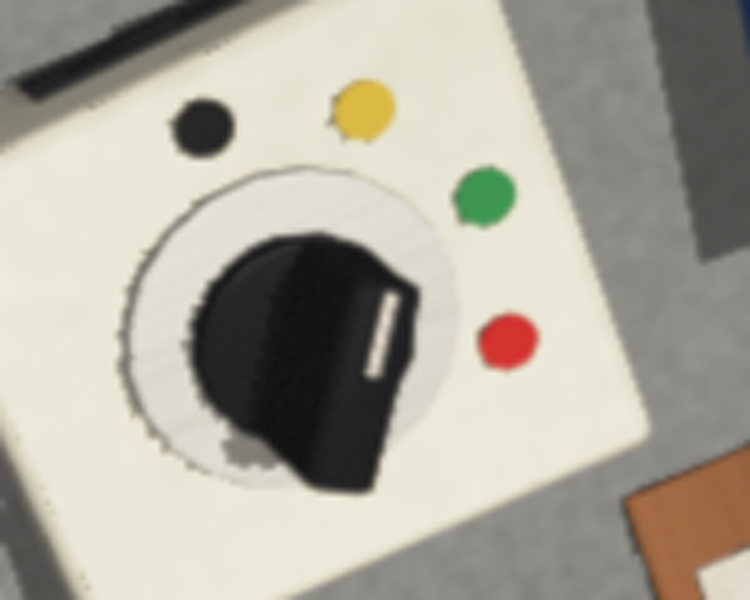

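View pics/c_tab.png

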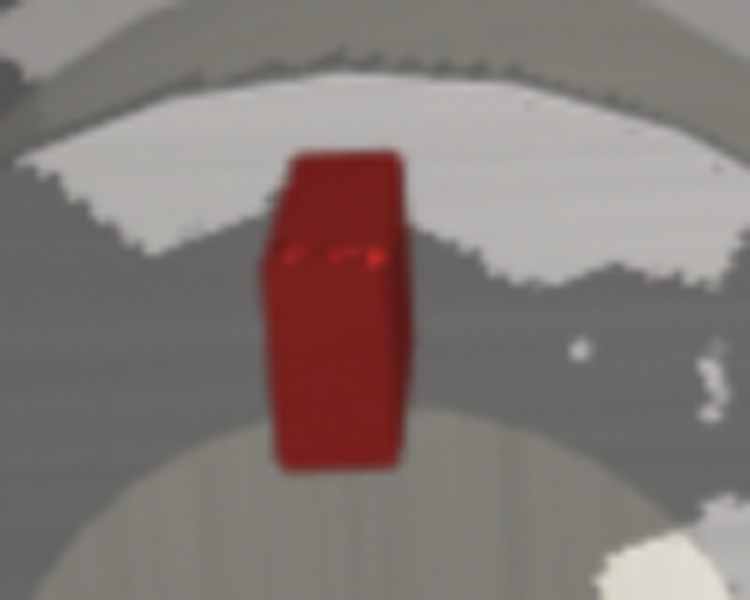

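```bash
python3 - <<'E'
from bench import env
from h import *
import pickle
c=pickle.load(open('pics/w1.pkl','rb')); t=cam(env,'top')
im=cv2.imread('pics/w1.png')
def T(u,v): return (250+u/7.5,215+v/7.5)
cs=[onz(c,*T(*p),143) for p in [(265,258),(407,258),(403,470),(280,470)]]
for p in cs: print('tabcorner',p.round(1))
print('tab',np.mean(cs,0), 'radial dir deg',np.degrees(np.arctan2(*( (cs[2]+cs[3]-cs[0]-cs[1])[1::-1]))))
def D(u,v): return (390+u/5,160+v/5)
P={k:onz(c,*D(*p),56) for k,p in dict(black=(204,128),yel=(364,110),green=(486,196),red=(508,341),ring=(291,327)).items()}
for k in P: print(k,P[k].round(1))
a,b=onz(c,*D(392,292),99),onz(c,*D(373,375),99); print('line',a,b,np.degrees(np.arctan2(*(a-b)[1::-1])))
# circle fit dots
A=np.array([P[k][:2] for k in ['black','yel','green','red']])
M=np.c_[2*A,np.ones(4)]; s=np.linalg.lstsq(M,(A**2).sum(1),rcond=None)[0]; print('dotcentre',s[:2],np.sqrt(s[2]+s[0]**2+s[1]**2))
for k in ['black','yel','green','red']: 
    d=P[k][:2]-s[:2]; print(k,np.degrees(np.arctan2(d[1],d[0])))
for q in [(265,258),(407,258),(403,470),(280,470)]: print(proj(t,onz(c,*T(*q),143)))
# disc in top image: outer ellipse
tp=cv2.imread('pics/top0.png')
cr=lambda u,v:(130+u/5,190+v/5)
pts=[onz(t,*cr(*p),105) for p in [(285,280),(632,280),(459,106),(459,458)]]
for p in pts: print(p.round(1))
pts=[onz(t,*cr(*p),105) for p in [(362,281),(553,281),(459,184),(459,377)]]
for p in pts: print('inner',p.round(1))
print('wristdisc', onz(c,303,310,105))
E
```

```text
tabcorner [488.9 265.2 143. ]
tabcorner [494.1 279.2 143. ]
tabcorner [516.4 270.  143. ]
tabcorner [511.8 257.6 143. ]
tab [502.8008359  267.99100023 143.        ] radial dir deg -20.375057001833596
black [503.5 405.8  56. ]
yel [511.1 436.3  56. ]
green [536.5 454.9  56. ]
red [567.9 452.4  56. ]
ring [549.3 411.6  56. ]
line [532.2520021  419.36179987  99.        ] [546.23392654 412.47061078  99.        ] 153.7629655235443
dotcentre [548.98797937 410.80934215] 45.73897362407132
black -173.72082219352788
yel 146.09888844209175
green 105.76876981984218
red 65.61890658921118
[209.48006184 277.13284622]
[203.93619572 275.05593604]
[207.73318623 266.05991823]
[212.65164677 267.89782915]
[569.5 334.1 105. ]
[568.5 153.9 105. ]
[659.8 244.7 105. ]
[477.1 242.7 105. ]
inner [568.7 294.1 105. ]
inner [568.2 194.9 105. ]
inner [619.  244.2 105. ]
inner [518.8 243.1 105. ]
wristdisc [562.63946245 249.38376469 105.        ]
```

The tab top centre is (503, 267.5) from both views, and the jaws already line up (69.4° against about 70°). The dial reads about 0.57 rad, and its centre is at (549, 411). I'll go down on the tab.

>>> {"op": "drive_tool", "data": {
  "motion": [1,0,-0.016,-0.01,0,1,0.01,-0.0165,-0.011,0,1,0.03,0,0,0,1,0.03,0,0,0,1,0.02,0,0,0,1,0,0,0,0]
}}

```text
time: 1.9
eef_pos: [499.5, 267.9, 173.2]
tool_rot: [[-0.007, -0.937, 0.348], [-0.003, 0.348, 0.937], [-1.0, 0.006, -0.005]]
contact_force: [-0.5, -0.2, -0.0]
opening: 1.002
```

```bash
python3 - <<'E'
from bench import env
from h import *
c=cam(env,'wrist'); im=env.capture('wrist')[:,:,::-1]; cv2.imwrite('pics/w2.png',im)
R=np.array(env.get_obs()['tool_rot']); p=np.array(env.get_obs()['eef_pos'])
print(p,[proj(c,[502.8,267.8,143])], 'tcp proj z=143', proj(c,[p[0],p[1],143]))
E
```

```text
[501.0199935  268.41337137 175.13982197] [array([323.60117361, 278.68238832])] tcp proj z=143 [323.5258735  275.36724812]
```

View pics/w2.png

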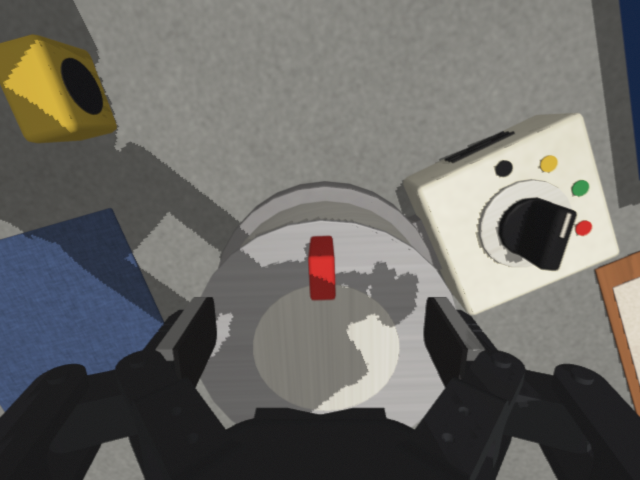

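The tab's top is at (322,278), matching the projected (323.6,278.7). Next: descend and pinch.

>>> {"op": "drive_tool", "data": {
  "motion": [1,0.03,0,0,0,1,0.02,0,0,0,1,0.01,0,0,0,1,0,0,0,0,-1,0,0,0,0,-1,0,0,0,0,-1,0,0,0,0,-1,0,0,0,0,-1,0,0,0,0,-1,0,0,0,0,-1,0,0,0,0,-1,0,0,0,0]
}}

```text
time: 3.15
eef_pos: [503.6, 267.9, 117.0]
tool_rot: [[0.001, -0.937, 0.35], [0.001, 0.35, 0.937], [-1.0, -0.001, 0.001]]
contact_force: [-0.9, 0.0, 5.2]
opening: 0.152
```

Gripped (opening is about 13 mm). I'll lift a little and look at how the lid behaves.

>>> {"op": "drive_tool", "data": {
  "motion": [-1,-0.005,0,0,0,-1,-0.005,0,0,0,-1,-0.005,0,0,0,-1,-0.005,0,0,0,-1,0,0,0,0]
}}

```text
time: 3.65
eef_pos: [503.6, 268.0, 137.1]
tool_rot: [[0.001, -0.937, 0.35], [0.001, 0.35, 0.937], [-1.0, -0.001, 0.001]]
contact_force: [-0.5, 0.9, -2.8]
opening: 0.151
```

```bash
python3 - <<'E'
from bench import env
from h import *
im=env.capture('scene')[:,:,::-1]; 
cv2.imwrite('pics/s1.png',cv2.resize(im[130:250,300:460],(800,600),interpolation=cv2.INTER_CUBIC))
im=env.capture('wrist')[:,:,::-1]; cv2.imwrite('pics/w3.png',im)
E
```

```text
(no output)
```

View pics/s1.png

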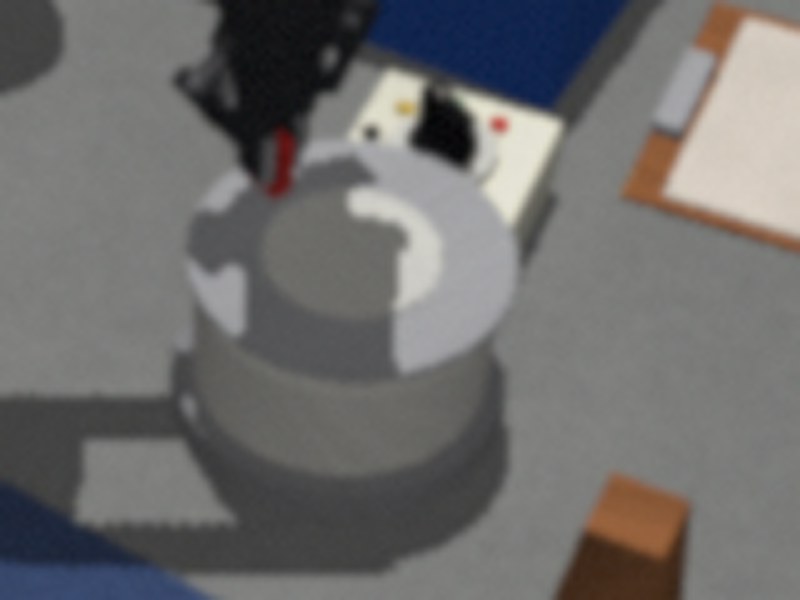

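View pics/w3.png

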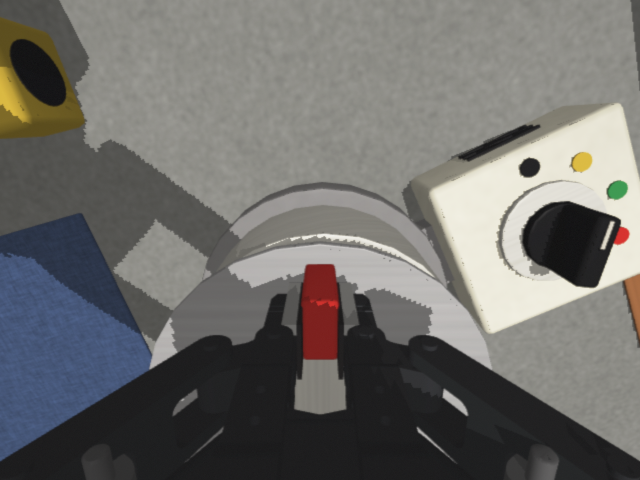

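The lid's front is up about 20 mm and its back still seems to be on the pot. I'll lift further along an arc, moving towards the back edge, and measure the tilt.

>>> {"op": "drive_tool", "data": {
  "motion": [-1,-0.005,-0.002,0,0,-1,-0.005,-0.002,0,0,-1,-0.005,-0.002,0,0,-1,-0.005,-0.002,0,0,-1,0,0,0,0,-1,0,0,0,0]
}}

```text
time: 4.35
eef_pos: [510.8, 265.0, 156.5]
tool_rot: [[0.0, -0.937, 0.35], [0.0, 0.35, 0.937], [-1.0, -0.0, 0.0]]
contact_force: [-0.6, -0.1, -1.8]
opening: 0.158
```

```bash
python3 - <<'E'
from bench import env
from h import *
c=cam(env,'scene')
im=env.capture('scene')[:,:,::-1].copy()
o=env.get_obs(); print(o['eef_pos'],o['contact_force'],o['wrist_torque'])
# predictions: disc underside edge circle: tilt about back edge vs level
ax=np.radians(-19.5); X=np.array([np.cos(ax),np.sin(ax),0]); Y=np.array([-X[1],X[0],0]); Z=np.array([0,0,1.])
def circ(th,shift,r=92,z=15):
    # lid origin so that back edge stays
    back=np.array([568,246,100.])+92*X+shift
    Xt=np.cos(th)*X-np.sin(th)*Z; Zt=np.cos(th)*Z+np.sin(th)*X
    C=back-92*Xt-10*Zt+z*Zt
    return np.array([proj(c,C+r*(np.cos(a)*Xt+np.sin(a)*Y)) for a in np.linspace(0,6.28,60)])
big=cv2.resize(im[130:250,300:460],(800,600),interpolation=cv2.INTER_CUBIC)
def dr(b,th,sh,col):
    q=((circ(th,sh)-[300,130]+0.5)*5).astype(np.int32); cv2.polylines(b,[q],True,col,1)
cv2.imwrite('pics/s2.png',big)
b=big.copy(); dr(b,0.25,np.zeros(3),(0,255,0)); dr(b,0,np.array([0,0,40.]),(0,0,255)); cv2.imwrite('pics/s2o.png',b)
E
```

```text
[510.51116626 264.85560296 156.27591268] [-0.15121558  0.61496145 -2.27790581] [-0.02159144  0.11619982 -0.04218382]
```

View pics/s2o.png

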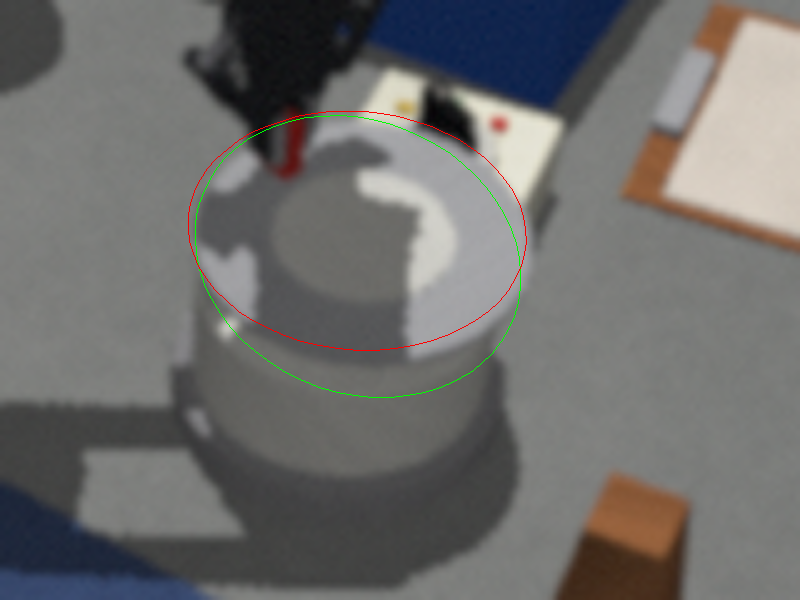

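The observed disc follows the red (level) curve closely, so the firm grip lifted the lid level and it didn't pivot. I'll lower it until the plug is back inside the rim, push the plug against the back wall, and lift from there so that the wall turns it in the grip.

>>> {"op": "drive_tool", "data": {
  "motion": [-1,0.005,0.004,0,0,-1,0.01,0.004,0,0,-1,0.01,0,0,0,-1,0.01,0,0,0,-1,0,0,0,0,-1,0,-0.004,0,0,-1,0,-0.004,0,0,-1,0,0,0,0]
}}

```text
time: 5.2
eef_pos: [511.3, 265.0, 121.6]
tool_rot: [[0.0, -0.936, 0.351], [0.001, 0.351, 0.936], [-1.0, -0.0, 0.001]]
contact_force: [-0.6, 0.1, -2.4]
opening: 0.155
```

>>> {"op": "drive_tool", "data": {
  "motion": [-1,0,-0.003,0,0,-1,0,-0.003,0,0,-1,0,0,0,0]
}}

```text
time: 5.5
eef_pos: [511.7, 264.3, 121.4]
tool_rot: [[-0.008, -0.936, 0.351], [0.002, 0.351, 0.937], [-1.0, 0.009, -0.001]]
contact_force: [-12.1, 5.7, 4.9]
opening: 0.152
```

There is wall contact (about 13 N backwards). Lift while keeping the push.

>>> {"op": "drive_tool", "data": {
  "motion": [-1,-0.004,-0.001,0,0,-1,-0.004,-0.001,0,0,-1,-0.004,-0.001,0,0,-1,-0.004,-0.001,0,0,-1,0,0,0,0]
}}

```text
time: 6.0
eef_pos: [520.9, 261.6, 138.1]
tool_rot: [[0.002, -0.937, 0.35], [0.0, 0.35, 0.937], [-1.0, -0.002, 0.001]]
contact_force: [0.9, -0.4, -1.5]
opening: 0.151
```

```bash
cat > tilt.py <<'E'
from bench import env
from h import *
import sys
c=cam(env,'scene')
im=env.capture('scene')[:,:,::-1].copy()
o=env.get_obs(); print(o['eef_pos'],o['contact_force'],o['wrist_torque'])
ax=np.radians(-19.5); X=np.array([np.cos(ax),np.sin(ax),0]); Y=np.array([-X[1],X[0],0]); Z=np.array([0,0,1.])
# centre of disc from tool: grasp point = tab pt (-70,0,h) in lid; lid seated when TCP z=117 -> lid z = 90
g=np.array(o['eef_pos'])+[0,0,19]
def circ(th,r=92,z=15):
    Xt=np.cos(th)*X-np.sin(th)*Z; Zt=np.cos(th)*Z+np.sin(th)*X
    O=g+70*Xt-46*Zt
    return np.array([proj(c,O+z*Zt+r*(np.cos(a)*Xt+np.sin(a)*Y)) for a in np.linspace(0,6.28,60)])
big=cv2.resize(im[130:250,300:460],(800,600),interpolation=cv2.INTER_CUBIC)
cv2.imwrite(sys.argv[1]+'.png',big)
for th,col in [(0,(0,0,255)),(0.1,(0,255,255)),(0.2,(0,255,0)),(0.3,(255,0,0))]:
    q=((circ(th)-[300,130]+0.5)*5).astype(np.int32); cv2.polylines(big,[q],True,col,1)
cv2.imwrite(sys.argv[1]+'o.png',big)
E
python3 tilt.py pics/s3
```

```text
[521.22225522 261.53965763 137.9904513 ] [ 0.17905669  0.91847658 -2.10875245] [ 0.02304248  0.10075515 -0.04709692]
```

View pics/s3o.png

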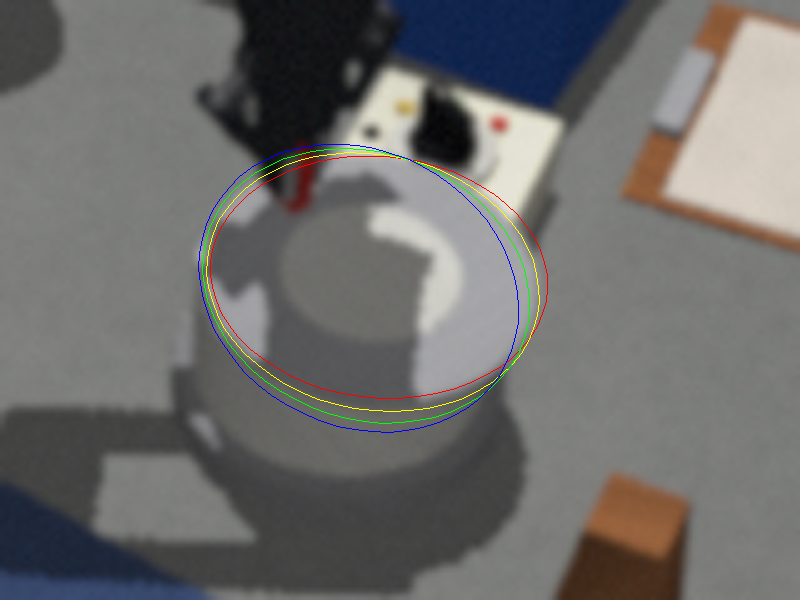

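The plug climbed out without turning the lid: it still follows the red (0 rad) curve. I'll reseat the lid and try a much lighter grip, commanding the jaw close to the tab's own width, so that gravity pivots the lid about the pinch.

>>> {"op": "drive_tool", "data": {
  "motion": [-1,0,0.008,0,0,-1,0,0.008,0,0,-1,0.005,0,0,0,-1,0.005,0,0,0,-1,0.005,0,0,0,-1,0.005,0,0,0,-1,0,0,0,0]
}}

```text
time: 6.75
eef_pos: [505.2, 267.3, 117.2]
tool_rot: [[0.0, -0.937, 0.35], [0.0, 0.35, 0.937], [-1.0, -0.0, 0.0]]
contact_force: [-1.5, 1.4, 2.2]
opening: 0.15
```

>>> {"op": "drive_tool", "data": {
  "motion": [-0.66,0,0,0,0,-0.66,0,0,0,0,-0.66,0,0,0,0,-0.66,0,0,0,0]
}}

```text
time: 7.15
eef_pos: [505.3, 266.9, 117.3]
tool_rot: [[0.0, -0.937, 0.35], [-0.0, 0.35, 0.937], [-1.0, -0.0, 0.0]]
contact_force: [0.2, -0.1, 0.4]
opening: 0.165
```

>>> {"op": "drive_tool", "data": {
  "motion": [-0.68,0,0,0,0,-0.68,0,0,0,0,-0.68,-0.003,0,0,0,-0.68,-0.004,-0.001,0,0,-0.68,-0.004,-0.001,0,0,-0.68,-0.004,-0.001,0,0,-0.68,0,0,0,0]
}}

```text
time: 7.85
eef_pos: [508.5, 266.2, 133.1]
tool_rot: [[0.001, -0.937, 0.35], [0.001, 0.35, 0.937], [-1.0, -0.001, 0.001]]
contact_force: [0.7, 0.2, -2.1]
opening: 0.159
```

```bash
python3 tilt.py pics/s4
```

```text
[508.4104488  266.14010882 132.87566549] [ 0.62569394  0.72252425 -1.42269129] [ 0.01112199 -0.12352971  0.02768467]
```

View pics/s4o.png

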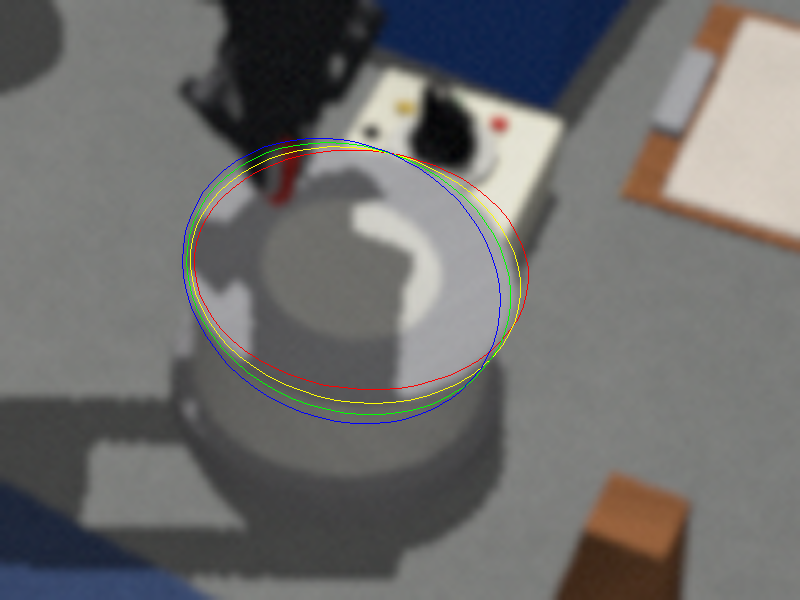

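>>> {"op": "drive_tool", "data": {
  "motion": [-0.675,0,0,0,0,-0.675,0,0,0,0,-0.67,0,0,0,0,-0.67,0,0,0,0]
}}

```text
time: 8.3
eef_pos: [507.9, 266.1, 132.4]
tool_rot: [[0.0, -0.937, 0.35], [0.0, 0.35, 0.937], [-1.0, -0.0, 0.0]]
contact_force: [-0.2, -0.4, 0.3]
opening: 0.165
```

```bash
python3 tilt.py pics/s5
```

```text
[507.87272379 266.07593417 132.34730593] [-0.18382312  0.84687479 -0.18408073] [ 0.10240683 -0.01388038  0.04635299]
```

View pics/s5o.png

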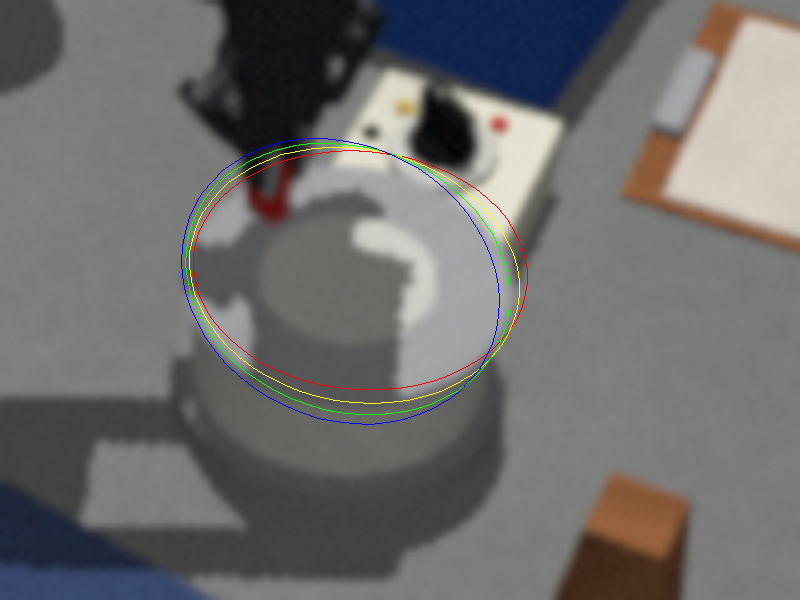

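The lid dropped back onto the pot: the force is about 0 and the disc has sunk below the curves. So -0.68 holds it and -0.67 lets it slip. I'll regrip at -0.68 with the plug deep inside and use the wall push with this light grip.

>>> {"op": "drive_tool", "data": {
  "motion": [-0.6,0.005,0.001,0,0,-0.6,0.005,0.001,0,0,-0.6,0.004,0,0,0,-0.6,0,0,0,0,-0.68,0,0,0,0,-0.68,0,0,0,0,-0.68,-0.003,-0.002,0,0,-0.68,0,-0.003,0,0,-0.68,0,-0.003,0,0,-0.68,0,-0.003,0,0]
}}

```text
time: 9.35
eef_pos: [513.2, 263.4, 121.0]
tool_rot: [[-0.007, -0.936, 0.351], [0.001, 0.351, 0.936], [-1.0, 0.007, -0.001]]
contact_force: [-9.9, 4.4, 2.8]
opening: 0.165
```

```bash
python3 tilt.py pics/s6
```

```text
[513.18813557 263.31470491 120.91064603] [-7.44114557  4.578282    2.36508014] [0.67978647 1.15043781 0.08382623]
```

View pics/s6o.png

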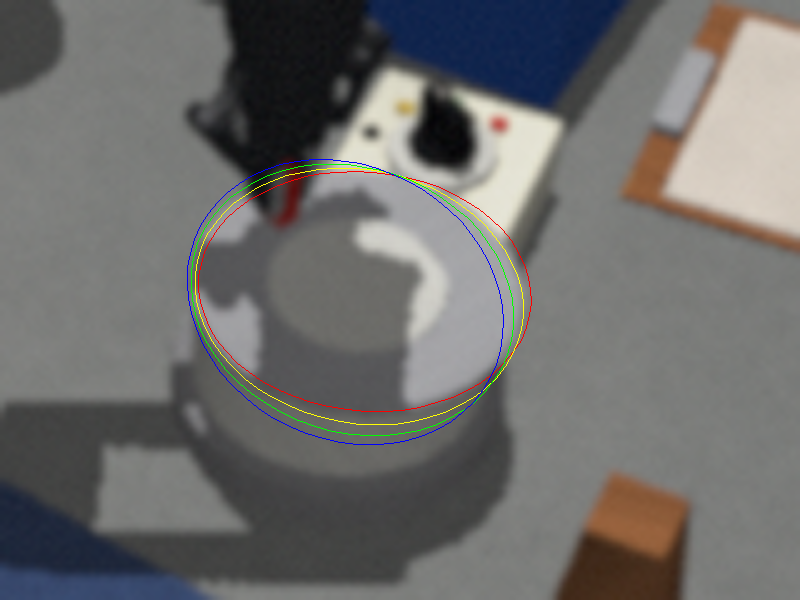

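There is wall contact with about 9 N. Lift in small steps with the same light grip.

>>> {"op": "drive_tool", "data": {
  "motion": [-0.678,-0.003,-0.001,0,0,-0.678,-0.003,-0.001,0,0,-0.678,-0.003,0,0,0,-0.678,-0.003,0,0,0,-0.678,0,0,0,0]
}}

```text
time: 9.9
eef_pos: [518.1, 262.2, 133.7]
tool_rot: [[-0.0, -0.937, 0.35], [0.0, 0.35, 0.937], [-1.0, 0.0, 0.0]]
contact_force: [-2.9, 0.9, -0.4]
opening: 0.158
```

```bash
python3 tilt.py pics/s7
```

```text
[518.01846104 262.17857166 133.58804106] [-3.94818831  0.88438276  0.60951621] [0.28413268 0.49485637 0.05902425]
```

View pics/s7o.png

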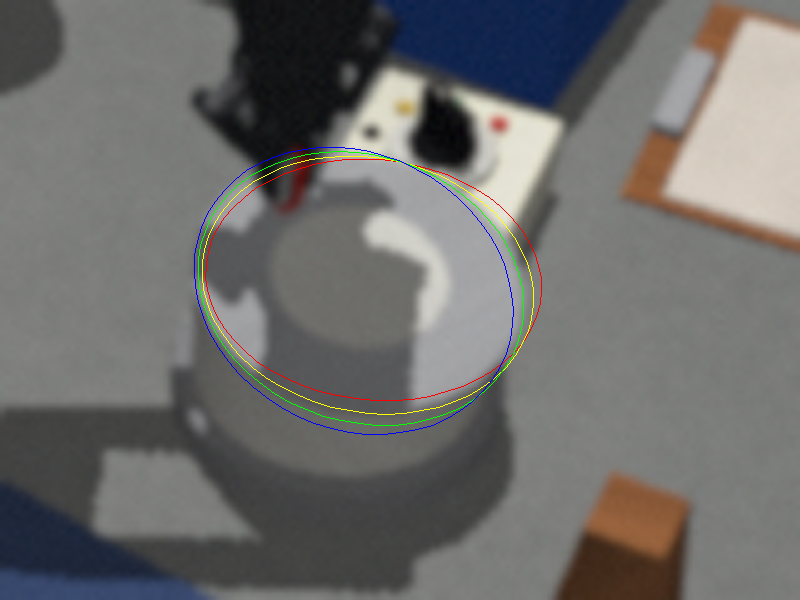

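It is beginning to tip, and the disc edge now lies between the 0 and 0.1 curves. Continue.

>>> {"op": "drive_tool", "data": {
  "motion": [-0.678,-0.002,-0.001,0,0,-0.678,-0.002,-0.001,0,0,-0.678,-0.002,-0.001,0,0,-0.678,-0.002,-0.001,0,0,-0.678,-0.002,-0.001,0,0,-0.678,0,0,0,0]
}}

```text
time: 10.55
eef_pos: [522.9, 260.4, 143.7]
tool_rot: [[0.0, -0.937, 0.35], [0.0, 0.35, 0.937], [-1.0, -0.0, 0.0]]
contact_force: [-5.0, 2.7, 0.5]
opening: 0.159
```

```bash
python3 tilt.py pics/s8
```

```text
[522.8653386  260.38274663 143.63162644] [-5.2500449   1.07480413  0.80292458] [0.37097477 0.71538774 0.02644179]
```

View pics/s8o.png

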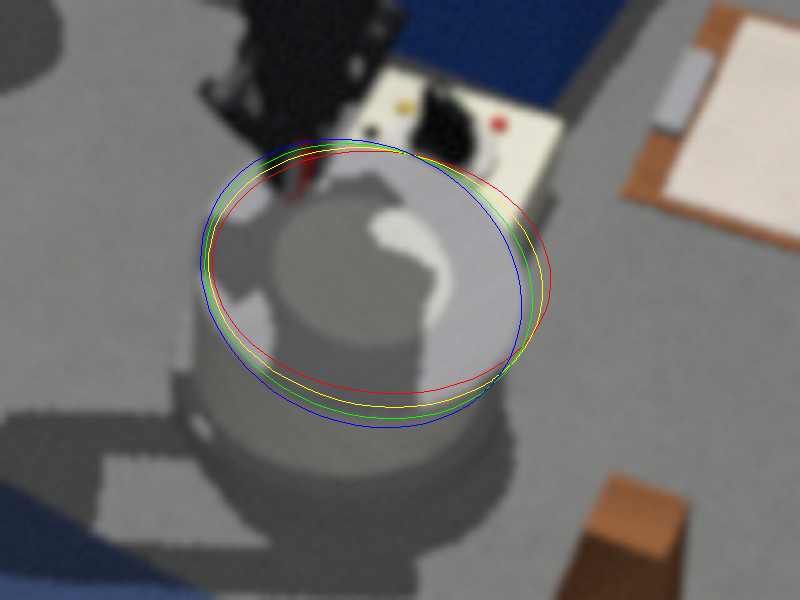

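The tilt is now 0.1–0.13 rad and still has wall contact. Continue up.

>>> {"op": "drive_tool", "data": {
  "motion": [-0.678,-0.002,-0.001,0,0,-0.678,-0.002,-0.001,0,0,-0.678,-0.002,-0.001,0,0,-0.678,-0.002,-0.001,0,0,-0.678,-0.002,-0.001,0,0,-0.678,-0.002,-0.001,0,0,-0.678,-0.002,-0.001,0,0,-0.678,-0.002,-0.001,0,0,-0.678,0,0,0,0]
}}

```text
time: 11.5
eef_pos: [531.4, 257.5, 159.7]
tool_rot: [[0.002, -0.937, 0.35], [0.0, 0.35, 0.937], [-1.0, -0.002, 0.001]]
contact_force: [0.5, -0.1, -2.2]
opening: 0.161
```

```bash
python3 tilt.py pics/s9
```

```text
[531.2228318  257.47206916 159.56428518] [ 1.25107866 -0.08377633 -1.44162567] [-0.04499438 -0.11701241  0.00735674]
```

View pics/s9o.png

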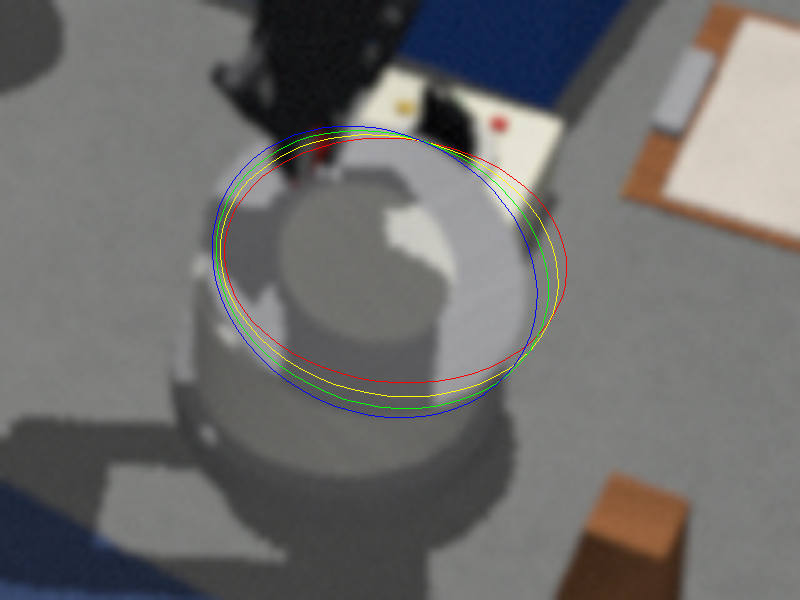

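```bash
python3 - <<'E'
from bench import env
from h import *
o=env.get_obs(); c=cam(env,'scene'); w=cam(env,'wrist')
sc=env.capture('scene')[:,:,::-1]
im=env.capture('wrist')[:,:,::-1].copy(); cv2.imwrite('pics/w9.png',im)
ax=np.radians(-19.5); X=np.array([np.cos(ax),np.sin(ax),0]); Y=np.array([-X[1],X[0],0]); Z=np.array([0,0,1.])
g=np.array(o['eef_pos'])+[0,0,19]
for th in [0,.1,.15,.2,.25,.3,.35]:
    Xt=np.cos(th)*X-np.sin(th)*Z; Zt=np.cos(th)*Z+np.sin(th)*X
    C=g+70*Xt-46*Zt+15*Zt
    # right side (-Y), and back in scene ; front edge in wrist
    print(th,'scene back',((proj(c,C+92*Xt)-[300,130])*5).round(),'scene -y',((proj(c,C-92*Y)-[300,130])*5).round(),'wrist front',proj(w,C-92*Xt).round(1),'wrist tabtop front', proj(w,C-83*Xt+38*Zt).round(1),'back z',(C+92*Xt-5*Zt)[2].round(1))
E
```

```text
0 scene back [515. 350.] scene -y [265. 333.] wrist front [320.7 244.3] wrist tabtop front [321.4 302.5] back z 142.6
0.1 scene back [506. 367.] scene -y [260. 338.] wrist front [320.6 239.7] wrist tabtop front [321.5 306.1] back z 126.6
0.15 scene back [500. 374.] scene -y [257. 340.] wrist front [320.6 237.6] wrist tabtop front [321.5 308. ] back z 118.8
0.2 scene back [495. 380.] scene -y [254. 342.] wrist front [320.5 235.7] wrist tabtop front [321.6 310. ] back z 111.1
0.25 scene back [488. 386.] scene -y [251. 344.] wrist front [320.5 233.9] wrist tabtop front [321.6 312. ] back z 103.6
0.3 scene back [482. 391.] scene -y [248. 345.] wrist front [320.4 232.2] wrist tabtop front [321.6 314.1] back z 96.3
0.35 scene back [475. 396.] scene -y [244. 346.] wrist front [320.4 230.8] wrist tabtop front [321.6 316.2] back z 89.2
```

View pics/w9.png

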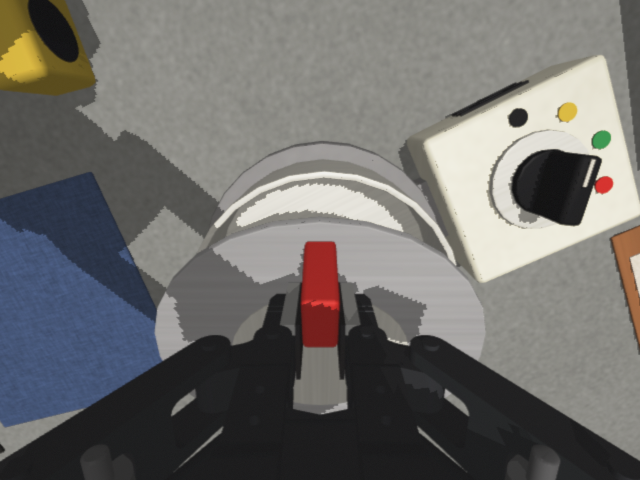

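View pics/s9.png

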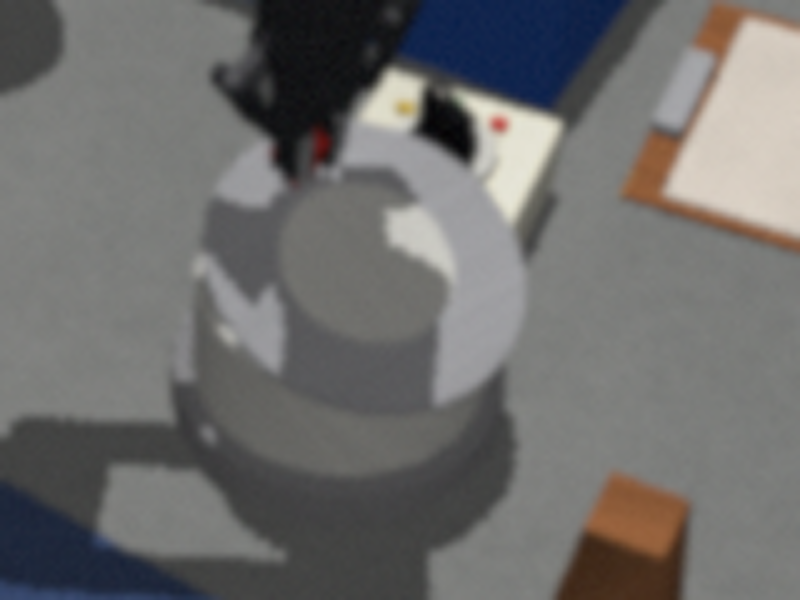

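The lid is tipped clearly, about 0.25 rad from both views (disc front edge at wrist v=222, tab-top edge at v=301). Its back is within a few mm of rim height, and it stayed in contact up past 0.17 rad. Now I'll grip firmly, lift and carry it to the felt.

>>> {"op": "drive_tool", "data": {
  "motion": [-1,0,0,0,0,-1,0,0,0,0,-1,0,0,0,0,-1,-0.01,0,0,0,-1,-0.02,0,0,0,-1,-0.03,0,0,0,-1,-0.02,0,-0.01,0,-1,0,-0.001,-0.02,0,-1,0,-0.004,-0.035,0,-1,0,-0.004,-0.035,0,-1,0,-0.004,-0.035,0,-1,0,-0.004,-0.035,0,-1,0,-0.004,-0.035,0,-1,0,-0.003,-0.03,0,-1,0,0,-0.02,0,-1,0,0,0,0,-1,0,0,0,0]
}}

```text
time: 13.35
eef_pos: [462.1, 9.9, 238.6]
tool_rot: [[-0.002, -0.936, 0.352], [0.001, 0.352, 0.936], [-1.0, 0.002, -0.0]]
contact_force: [0.2, 0.0, -1.6]
opening: 0.151
```

```bash
python3 - <<'E'
from bench import env
from h import *
print(env.get_obs()['eef_pos'],env.get_obs()['tool_rot'][1][2])
im=env.capture('scene')[:,:,::-1]; cv2.imwrite('pics/s10.png',im)
im=env.capture('wrist')[:,:,::-1]; cv2.imwrite('pics/w10.png',im)
t=cam(env,'top'); im=env.capture('top')[:,:,::-1]; cv2.imwrite('pics/t10.png',cv2.resize(im[190:350,260:480],(800,582)))
E
```

```text
[462.0756676    9.91105466 238.58911763] 0.9359912465084911
```

View pics/s10.png

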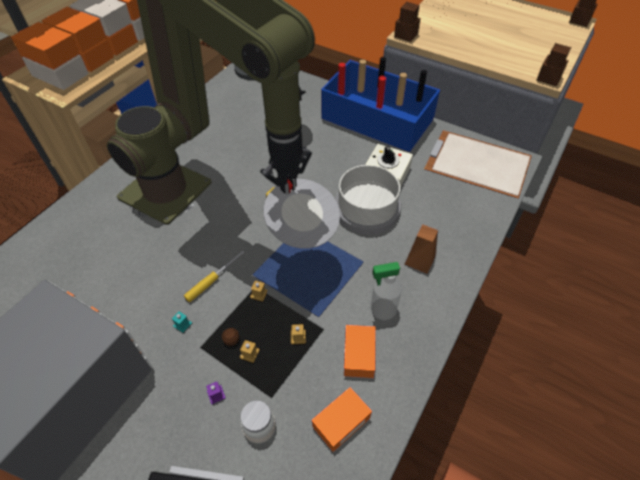

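View pics/w10.png

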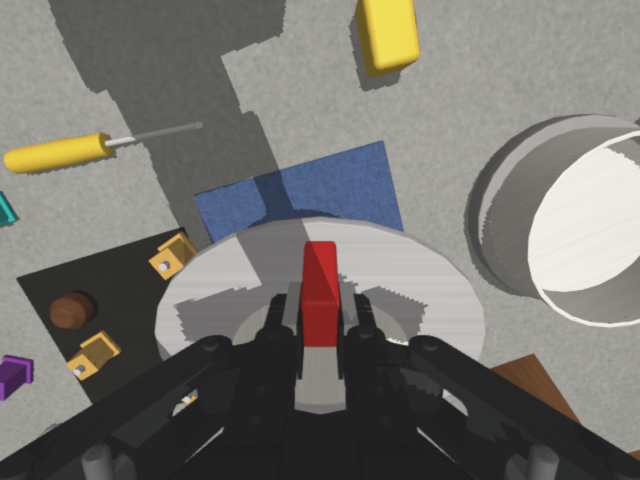

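The lid is held tipped over the felt. One foot has been knocked aside, from scene (250,305) to (258,290), towards the felt. I'll locate it before laying the lid down.

```bash
cat > feet.py <<'E'
from h import *
def feet(img,c,z,lo=15):
    hsv=cv2.cvtColor(img,cv2.COLOR_BGR2HSV).astype(int); H,S,V=hsv[...,0],hsv[...,1],hsv[...,2]
    m=((H>10)&(H<28)&(S>90)&(V>90)).astype(np.uint8)
    m=cv2.morphologyEx(m,cv2.MORPH_CLOSE,np.ones((5,5),np.uint8))
    out=[]
    for ce,st in blobs(m,lo)[0]:
        p=onz(c,*ce,z)
        if 380<p[0]<720 and -400<p[1]<350: out.append((ce.round(1),st[4],p.round(1)))
    return out
E
python3 - <<'E'
from bench import env
from feet import *
for n in ['scene','top']:
    c=cam(env,n); im=env.capture(n)[:,:,::-1].copy()
    for f in feet(im,c,25): print(n,*f)
    if n=='scene':
        F=[onz(c,u,v,4).round(0) for u,v in [(303,227),(362,263),(319,314),(254,272)]]; print('felt corners',F,np.mean(F,0))
E
```

```text
scene [256.7 289.2] 182 [ 460.5 -157.8   25. ]
scene [297.5 333.3] 263 [ 617.  -208.8   25. ]
scene [248.2 350.1] 285 [ 541.5 -304.5   25. ]
felt corners [array([442.,  91.,   4.]), array([647.,  66.,   4.]), array([ 628., -128.,    4.]), array([ 413., -108.,    4.])] [532.5  -19.75   4.  ]
top [390.6 229.7] 158 [ 617.1 -206.3   25. ]
top [425.8 256.4] 163 [ 542.5 -301.9   25. ]
top [373.1 284.7] 146 [ 465.8 -155.8   25. ]
```

View pics/t10.png

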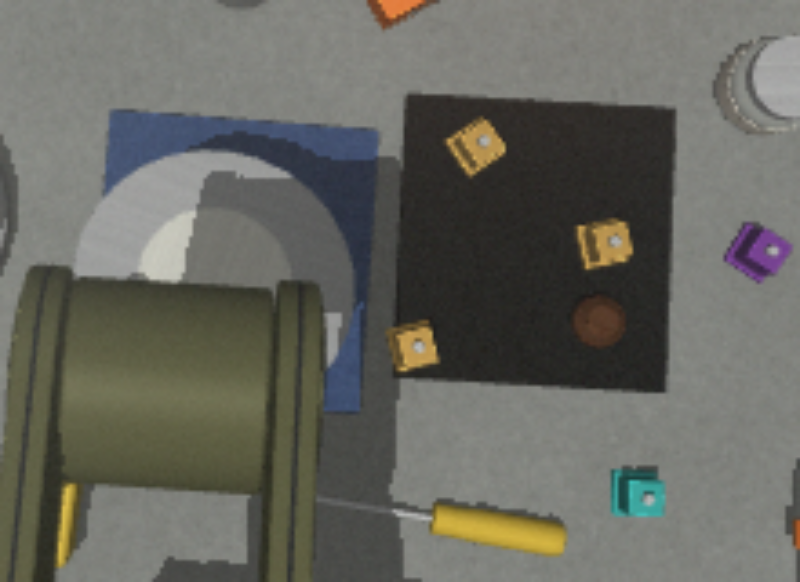

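Foot 3 is now at (464, -157) and stands clear of the lid's place. Lower the lid.

>>> {"op": "drive_tool", "data": {
  "motion": [-1,0.02,0.003,0.009,0,-1,0.035,0,0,0,-1,0.035,0,0,0,-1,0.035,0,0,0,-1,0.025,0,0,0,-1,0.015,0,0,0,-1,0,0,0,0,-1,0,0,0,0]
}}

```text
time: 14.4
eef_pos: [464.3, 20.3, 74.4]
tool_rot: [[-0.0, -0.937, 0.349], [0.0, 0.349, 0.937], [-1.0, 0.0, -0.0]]
contact_force: [0.2, 0.4, -2.0]
opening: 0.149
```

>>> {"op": "drive_tool", "data": {
  "motion": [-0.69,0.004,0.001,0,0,-0.68,0.004,0.002,0,0,-0.68,0.004,0.002,0,0,-0.68,0.004,0.002,0,0,-0.68,0,0,0,0]
}}

```text
time: 14.9
eef_pos: [456.5, 22.5, 58.1]
tool_rot: [[-0.001, -0.937, 0.35], [0.0, 0.35, 0.937], [-1.0, 0.001, -0.0]]
contact_force: [-1.7, 0.7, 1.5]
opening: 0.16
```

>>> {"op": "drive_tool", "data": {
  "motion": [-0.68,0.004,0.002,0,0,-0.68,0.004,0.002,0,0,-0.68,0.004,0.002,0,0,-0.68,0.004,0.001,0,0,-0.68,0.004,0.001,0,0,-0.68,0,0,0,0]
}}

```text
time: 15.5
eef_pos: [449.3, 25.1, 37.6]
tool_rot: [[-0.001, -0.937, 0.35], [-0.0, 0.35, 0.937], [-1.0, 0.001, -0.0]]
contact_force: [-0.8, -0.0, -0.1]
opening: 0.162
```

```bash
python3 - <<'E'
from bench import env
from h import *
im=env.capture('scene')[:,:,::-1]; cv2.imwrite('pics/s11.png',cv2.resize(im[150:330,220:460],(800,600),interpolation=cv2.INTER_CUBIC))
im=env.capture('wrist')[:,:,::-1]; cv2.imwrite('pics/w11.png',im)
E
```

```text
(no output)
```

View pics/s11.png

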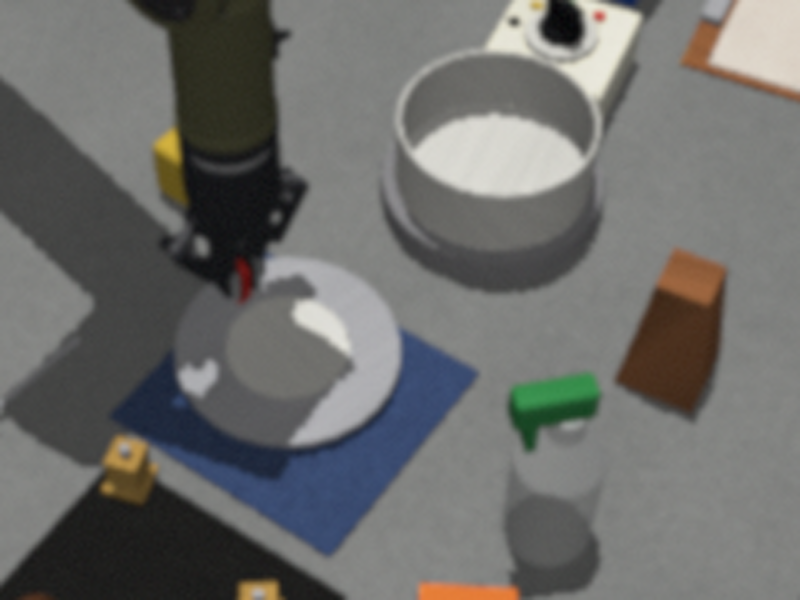

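View pics/w11.png

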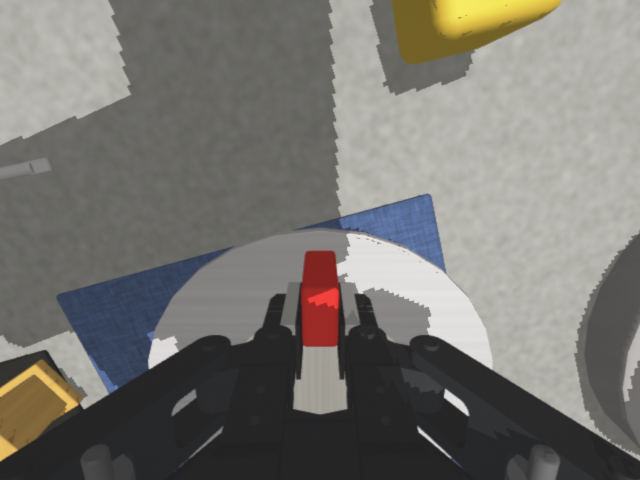

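It is almost flat on the felt. Lower the last few mm and release.

>>> {"op": "drive_tool", "data": {
  "motion": [-0.68,0.004,0.001,0,0,-0.68,0,0,0,0,-0.5,0,0,0,0,-0.3,0,0,0,0,0,0,0,0,0,0,0,0,0,0,0,-0.02,0,0,0,0,-0.04,0,0,0,0,-0.05,0,0,0,0,-0.05,0,0,0,0,-0.04,0,0,0,0,0,0,0,0]
}}

```text
time: 16.8
eef_pos: [453.0, 25.3, 240.4]
tool_rot: [[0.013, -0.937, 0.35], [-0.001, 0.35, 0.937], [-1.0, -0.013, 0.004]]
contact_force: [0.8, -0.3, 0.0]
opening: 0.497
```

```bash
python3 - <<'E'
from bench import env
from feet import *
import pickle
print(env.get_obs()['eef_pos'])
im=env.capture('scene')[:,:,::-1]; cv2.imwrite('pics/s12.png',cv2.resize(im[150:330,220:460],(800,600),interpolation=cv2.INTER_CUBIC))
c=cam(env,'wrist'); im=env.capture('wrist')[:,:,::-1]; cv2.imwrite('pics/w12.png',im); pickle.dump(c,open('pics/w12.pkl','wb'))
for n in ['scene','top']:
    c=cam(env,n); im=env.capture(n)[:,:,::-1].copy()
    for f in feet(im,c,25): print(n,*f)
    if n=='top': cv2.imwrite('pics/t12.png',cv2.resize(im[205:310,360:500],(800,600),interpolation=cv2.INTER_CUBIC))
E
```

```text
[453.02823134  25.2779699  240.378114  ]
scene [257.7 289. ] 198 [ 462.3 -155.9   25. ]
scene [297.5 333.1] 259 [ 616.7 -208.5   25. ]
scene [248.3 350.1] 278 [ 541.6 -304.2   25. ]
top [390.6 229.7] 159 [ 617.  -206.3   25. ]
top [425.8 256.4] 163 [ 542.5 -301.9   25. ]
top [372.9 284.6] 150 [ 465.9 -155.4   25. ]
```

View pics/s12.png

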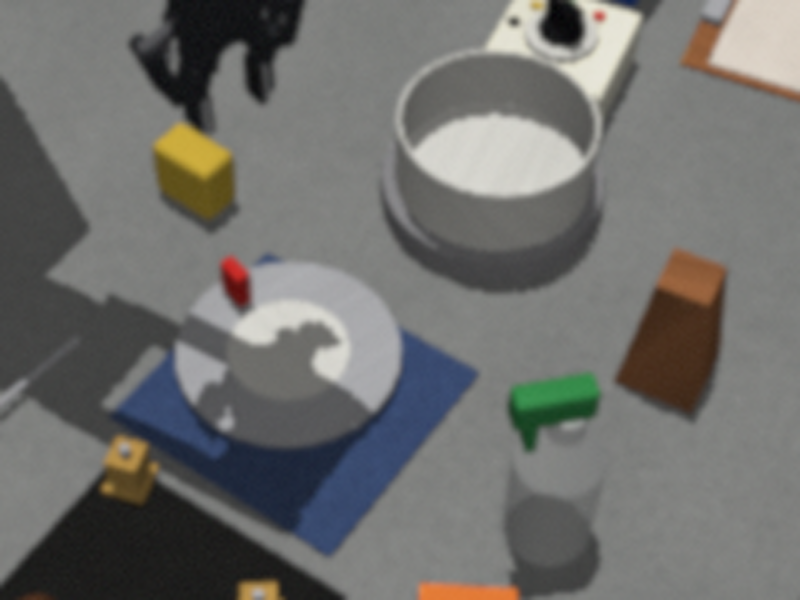

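View pics/w12.png

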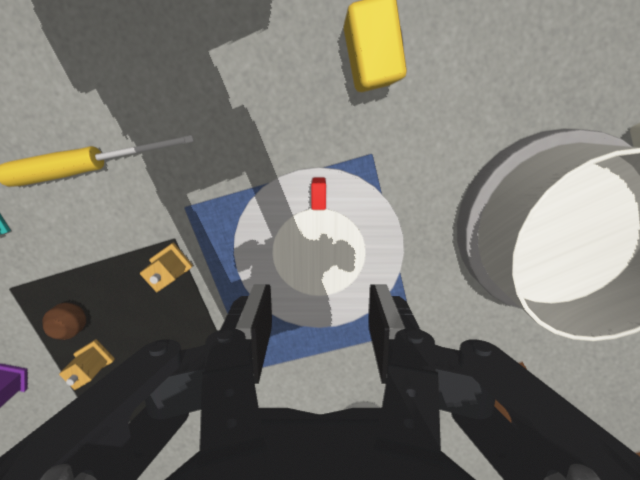

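View pics/t12.png

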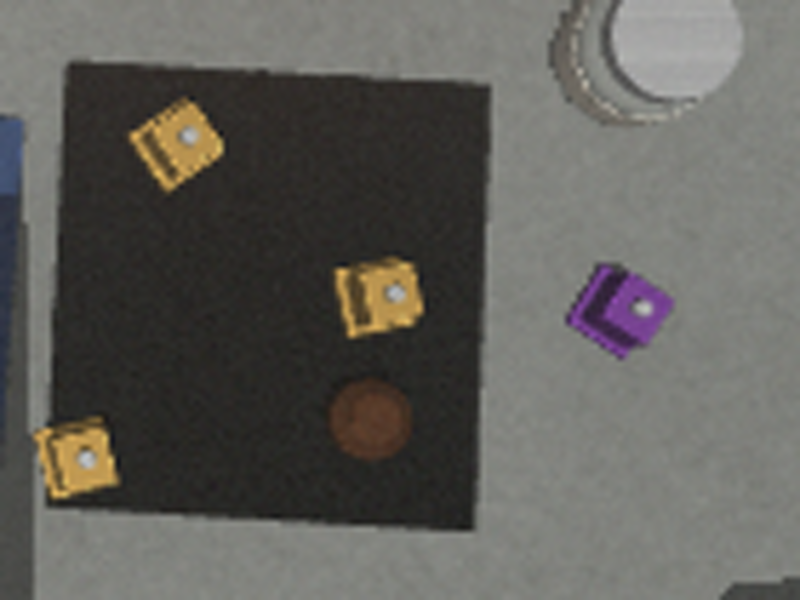

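The lid lies flat on the felt, released, and all three feet are upright. I'll get the feet's stud positions and angles from the top view: edge angles are about 40° for foot 1, 13.7° for foot 2 and 14.8° for foot 3.

```bash
cat > go.py <<'E'
from bench import env
from h import *
def go(x,y,z,psi=None):
    o=env.get_obs(); R=np.array(o['tool_rot']); p=np.array(o['eef_pos'])
    d=np.array([x,y,z])-p; t=R.T@d
    cur=np.degrees(np.arctan2(R[1,2],R[0,2]))
    print('now',p.round(1),'psi',round(cur,1),'tool shift mm',t.round(1),'roll deg',None if psi is None else round((cur-psi+180)%360-180,1))
E
python3 - <<'E'
from go import *
t=cam(env,'top')
s=[(190,135),(397,294),(87,459)]
for i,(u,v) in enumerate(s): print(i+1,onz(t,360+u/(800/140),205+v/(600/105),52).round(1))
go(463,-156,140,104.8)
E
```

```text
1 [ 617.1 -209.3   52. ]
2 [ 541.3 -305.4   52. ]
3 [ 464.5 -158.3   52. ]
now [447.6  25.5 233. ] psi 69.5 tool shift mm [  93.   -78.3 -164.5] roll deg -35.3
```

>>> {"op": "drive_tool", "data": {
  "motion": [0,0,-0.008,-0.016,-7,0,0,0,0,-7,0,0,0,0,-7,0,0,0,0,-7,0,0,0,0,-7,0,0,0,0,0]
}}

```text
time: 17.6
eef_pos: [449.3, 7.7, 232.2]
tool_rot: [[-0.005, -0.968, -0.251], [0.0, -0.251, 0.968], [-1.0, 0.005, 0.002]]
contact_force: [0.5, -0.2, 0.2]
opening: 0.498
```

```bash
python3 - <<'E'
from go import *
go(464,-157.5,120,104.8)
E
```

```text
now [449.3   7.7 232.2] psi 104.5 tool shift mm [ 112.    26.7 -163.8] roll deg -0.3
```

>>> {"op": "drive_tool", "data": {
  "motion": [0,0,0.004,-0.024,0,0,0,0.0065,-0.04,0,0,0.01,0.0065,-0.04,0,0,0.02,0.0065,-0.04,0,0,0.03,0.0032,-0.02,0,0,0.03,0,0,0,0,0.02,0,0,0,0,0,0,0,0]
}}

```text
time: 18.4
eef_pos: [462.5, -156.7, 120.4]
tool_rot: [[-0.009, -0.969, -0.247], [0.004, -0.247, 0.969], [-1.0, 0.008, 0.006]]
contact_force: [-0.2, -0.4, 0.2]
opening: 0.501
```

```bash
cat > wr.py <<'E'
from go import *
import sys
o=env.get_obs(); print(o['eef_pos'],o['opening'],o['contact_force'].round(1))
c=cam(env,'wrist'); im=env.capture('wrist')[:,:,::-1]; cv2.imwrite(sys.argv[1],im)
R=np.array(o['tool_rot']); p=np.array(o['eef_pos'])
print('tcp proj z=52', proj(c,[p[0],p[1],52]), 'z=44',proj(c,[p[0],p[1],44]))
if len(sys.argv)>2: print('pred stud',proj(c,[float(a) for a in sys.argv[2:5]]))
E
python3 wr.py pics/w13.png 464 -157.5 52
```

```text
[ 462.50469955 -156.73389075  120.35087029] 0.5014968748693446 [-0.2 -0.4  0.2]
tcp proj z=52 [321.01145478 250.00323867] z=44 [320.89805643 245.869105  ]
pred stud [319.23088135 251.90967649]
```

View pics/w13.png

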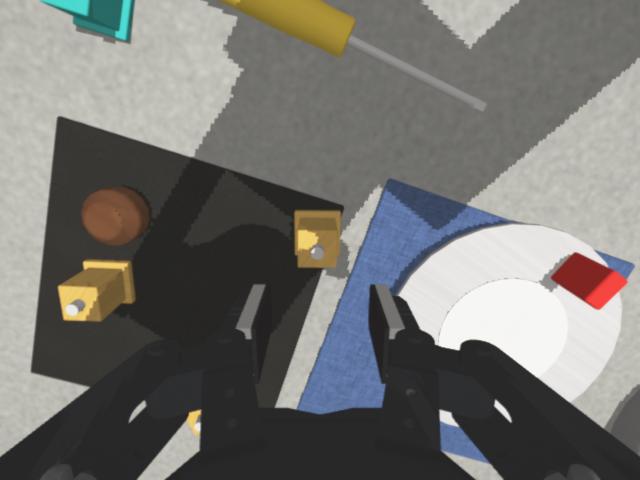

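Foot 3 is upright and square to the jaws, with the stud at (318,253) against the predicted (319,252). Descend and grasp.

>>> {"op": "drive_tool", "data": {
  "motion": [0,0.03,0,0.001,0,0,0.03,0,0,0,0,0.03,0,0,0,0,0.016,0,0,0,0,0,0,0,0,-1,0,0,0,0,-1,0,0,0,0,-1,0,0,0,0,-1,0,0,0,0,-1,0,0,0,0,-1,0,0,0,0]
}}

```text
time: 19.55
eef_pos: [466.7, -157.2, 19.5]
tool_rot: [[0.002, -0.968, -0.25], [-0.001, -0.25, 0.968], [-1.0, -0.002, -0.002]]
contact_force: [0.1, 1.0, 7.3]
opening: 0.294
```

>>> {"op": "drive_tool", "data": {
  "motion": [-1,-0.02,0,0,0,-1,-0.04,0,0,0,-1,-0.05,0,0,0,-1,-0.05,0,0,0,-1,0,0,0,0]
}}

```text
time: 20.05
eef_pos: [470.3, -158.9, 185.3]
tool_rot: [[0.014, -0.968, -0.25], [-0.006, -0.25, 0.968], [-1.0, -0.012, -0.009]]
contact_force: [0.8, -0.1, -1.4]
opening: 0.291
```

```bash
python3 wr.py pics/w14.png; python3 -c "
from go import *
go(530,245,180)"
```

```text
[ 470.32137153 -158.85741083  185.34355715] 0.2905017893385316 [ 0.8 -0.1 -1.4]
tcp proj z=52 [322.78275194 219.77040929] z=44 [322.79534083 217.11622968]
now [ 468.3 -158.1  182.3] psi 104.5 tool shift mm [   1.3 -160.6  374.8] roll deg None
```

View pics/w14.png

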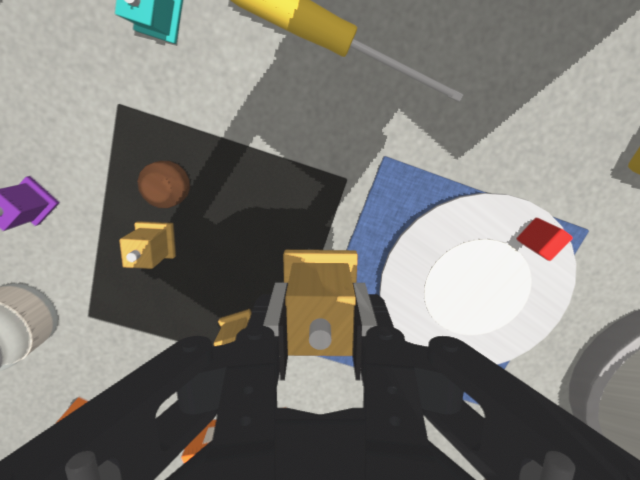

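Foot 3 is held straight. Carry it to the pot.

>>> {"op": "drive_tool", "data": {
  "motion": [-1,0,-0.006,0.015,0,-1,0,-0.013,0.03,0,-1,0,-0.016,0.038,0,-1,0,-0.016,0.038,0,-1,0,-0.016,0.038,0,-1,0,-0.016,0.038,0,-1,0,-0.016,0.038,0,-1,0,-0.016,0.038,0,-1,0,-0.016,0.037,0,-1,0,-0.012,0.03,0,-1,0,-0.009,0.02,0,-1,0,-0.006,0.015,0,-1,0,-0.003,0.01,0,-1,0,0,0,0,-1,0,0,0,0]
}}

```text
time: 21.6
eef_pos: [524.7, 255.3, 177.8]
tool_rot: [[-0.001, -0.968, -0.25], [-0.001, -0.25, 0.968], [-1.0, 0.001, -0.001]]
contact_force: [-0.1, -0.6, -1.2]
opening: 0.289
```

```bash
python3 wr.py pics/w15.png; python3 -c "
from go import *
go(530,245,56)"
```

```text
[524.65997965 255.28583027 177.80518914] 0.2887202221014857 [-0.1 -0.6 -1.2]
tcp proj z=52 [321.42090883 224.42217006] z=44 [321.38603057 221.70825721]
now [524.8 255.1 178. ] psi 104.5 tool shift mm [122.   -2.7 -11. ] roll deg None
```

View pics/w15.png

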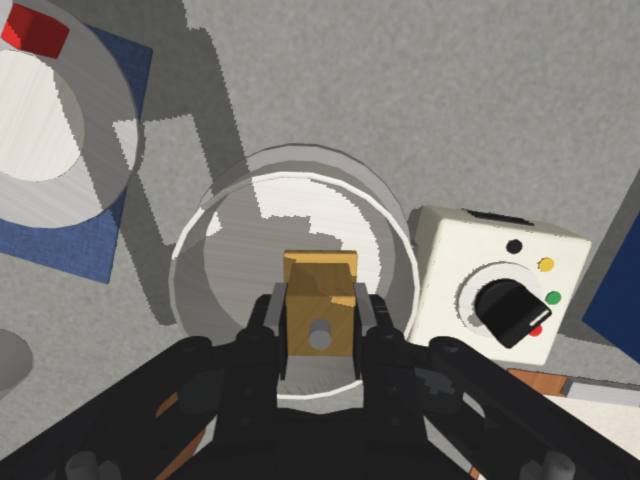

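Refine the pot centre from the rim in this view: left 170, right 419, top 172, bottom 398.

```bash
python3 -c "
from go import *
c=cam(env,'wrist')
P=[onz(c,u,v,100)[:2] for u,v in [(170,283),(419,280),(293,173),(294,398)]]
print(np.round(P,1)); print(np.linalg.norm(P[0]-P[1]),np.linalg.norm(P[2]-P[3]), (P[0]+P[1])/2,(P[2]+P[3])/2)
t=cam(env,'top'); im=env.capture('top')[:,:,::-1]; cv2.imwrite('pics/t15.png',cv2.resize(im[190:310,130:290],(800,600),interpolation=cv2.INTER_CUBIC))
"
```

```text
[[576.9 163.2]
 [533.  324.6]
 [484.6 226.5]
 [647.9 265.5]]
167.22274190177848 167.91989066253836 [554.90934031 243.8850072 ] [566.2271173  246.03188816]
```

>>> {"op": "drive_tool", "data": {
  "motion": [-1,0,-0.002,-0.011,0,-1,0.02,0,0,0,-1,0.035,0,0,0,-1,0.035,0,0,0,-1,0.02,0,0,0,-1,0.01,0,0,0,-1,0,0,0,0]
}}

```text
time: 22.4
eef_pos: [529.4, 244.7, 57.2]
tool_rot: [[-0.002, -0.968, -0.249], [-0.001, -0.249, 0.968], [-1.0, 0.003, -0.001]]
contact_force: [-0.5, -0.4, -0.2]
opening: 0.293
```

>>> {"op": "drive_tool", "data": {
  "motion": [-1,0.004,0,0,0,-1,0,0,0,0,-0.1,0,0,0,0,-0.1,0,0,0,0,-0.1,0,0,0,0,-0.1,-0.01,0,0,0,-0.1,-0.03,0,0,0,-0.1,-0.05,0,0,0,-0.1,-0.04,0,0,0,0,0,0,0,0]
}}

```text
time: 23.4
eef_pos: [534.2, 247.8, 191.9]
tool_rot: [[0.013, -0.968, -0.251], [0.005, -0.251, 0.968], [-1.0, -0.014, 0.002]]
contact_force: [0.4, 1.2, 0.2]
opening: 0.502
```

```bash
python3 wr.py pics/w16.png; python3 -c "
from go import *
go(541,-305,120,103.7)"
```

```text
[534.2106044  247.83636365 191.91684854] 0.5024283539187953 [0.4 1.2 0.2]
tcp proj z=52 [320.95913184 217.18215911] z=44 [320.91496176 214.62684996]
now [532.4 247.1 188.9] psi 104.5 tool shift mm [  67.2  130.6 -536.7] roll deg 0.8
```

View pics/w16.png

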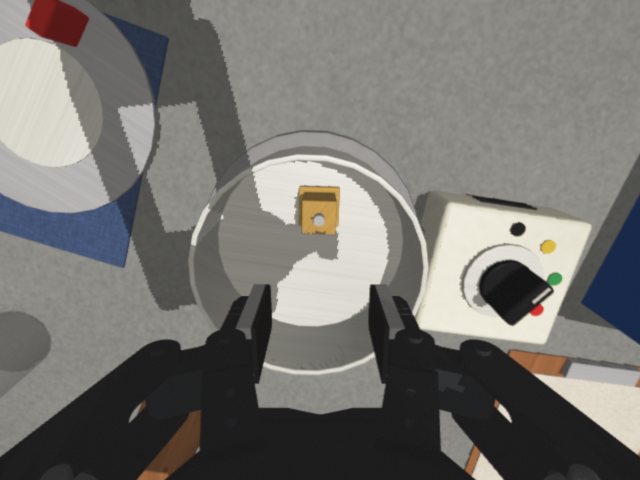

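Foot 3 stands in the pot at wrist (319,212). Next is foot 2.

>>> {"op": "drive_tool", "data": {
  "motion": [0,0,0.005,-0.02,0,0,0,0.009,-0.035,0,0,0,0.011,-0.045,0,0,0,0.011,-0.045,0,0,0,0.011,-0.045,0,0,0,0.011,-0.045,0,0,0,0.011,-0.045,0,0,0,0.011,-0.045,0,0,0,0.011,-0.045,0,0,0,0.011,-0.045,0,0,0,0.011,-0.045,0,0,0,0.011,-0.045,0,0,0.01,0.005,-0.022,0,0,0.03,0.002,-0.01,0,0,0.025,0,0,0,0,0,0,0,0]
}}

```text
time: 25.05
eef_pos: [533.8, -305.0, 114.5]
tool_rot: [[-0.009, -0.968, -0.249], [0.006, -0.249, 0.968], [-1.0, 0.007, 0.008]]
contact_force: [-0.2, 0.8, -0.4]
opening: 0.498
```

```bash
python3 wr.py pics/w17.png 541.3 -305 52; python3 -c "
from go import *
go(541.3,-305,14,103.7)"
```

```text
[ 533.77574266 -304.98773963  114.53802632] 0.4982603135716064 [-0.2  0.8 -0.4]
tcp proj z=52 [320.90796066 253.1325993 ] z=44 [320.77112958 248.78193235]
pred stud [317.82650043 264.30237752]
now [ 535.2 -305.4  116.7] psi 104.5 tool shift mm [102.6  -6.5  -1.7] roll deg 0.8
```

View pics/w17.png

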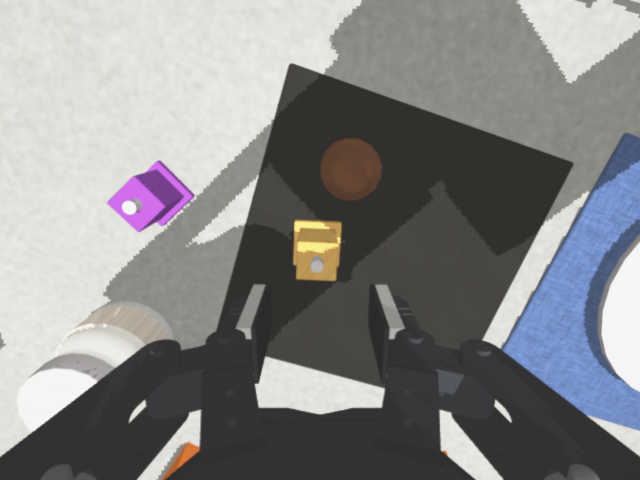

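Foot 2's stud is at (316,265), and the prediction (318,264) agrees. Descend and grasp, a bit higher this time.

>>> {"op": "drive_tool", "data": {
  "motion": [0,0.03,-0.0065,-0.002,0.8,0,0.03,0,0,0,0,0.025,0,0,0,0,0.013,0,0,0,0,0,0,0,0,-1,0,0,0,0,-1,0,0,0,0,-1,0,0,0,0,-1,0,0,0,0,-1,0,0,0,0]
}}

```text
time: 26.1
eef_pos: [545.4, -307.6, 22.9]
tool_rot: [[0.003, -0.972, -0.237], [-0.002, -0.237, 0.972], [-1.0, -0.002, -0.002]]
contact_force: [0.4, -0.3, 6.6]
opening: 0.291
```

>>> {"op": "drive_tool", "data": {
  "motion": [-1,-0.02,0,0,0,-1,-0.04,0,0,0,-1,-0.05,0,0,0,-1,-0.05,0,0,0,-1,0,0,0,0,-1,0,0,0,0]
}}

```text
time: 26.7
eef_pos: [544.9, -307.5, 183.2]
tool_rot: [[0.003, -0.972, -0.237], [-0.002, -0.237, 0.972], [-1.0, -0.003, -0.003]]
contact_force: [0.1, 0.0, -1.3]
opening: 0.29
```

```bash
python3 wr.py pics/w18.png; python3 -c "
from go import *
go(586,278,178)"
```

```text
[ 544.94775981 -307.46259734  183.24593588] 0.2902621974242181 [ 0.1  0.  -1.3]
tcp proj z=52 [321.7458756  221.89047766] z=44 [321.72419067 219.25111933]
now [ 543.7 -306.6  181.2] psi 103.7 tool shift mm [   3.3 -179.5  558. ] roll deg None
```

View pics/w18.png

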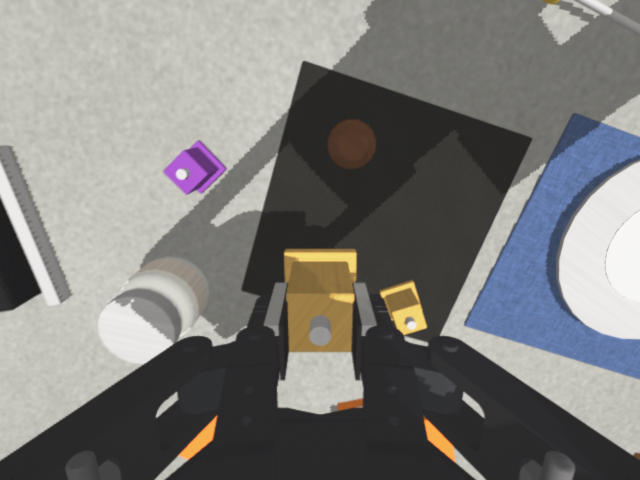

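Foot 2 is held. Carry it to the second spot.

>>> {"op": "drive_tool", "data": {
  "motion": [-1,0,-0.005,0.015,0,-1,0,-0.01,0.03,0,-1,0,-0.0135,0.042,0,-1,0,-0.0135,0.042,0,-1,0,-0.0135,0.042,0,-1,0,-0.0135,0.042,0,-1,0,-0.0135,0.042,0,-1,0,-0.0135,0.042,0,-1,0,-0.0135,0.042,0,-1,0,-0.0135,0.042,0,-1,0,-0.0135,0.042,0,-1,0,-0.0135,0.042,0,-1,0,-0.0135,0.042,0,-1,0,-0.0085,0.026,0,-1,0,-0.005,0.015,0,-1,0,-0.003,0.01,0,-1,0,0,0,0,-1,0,0,0,0]
}}

```text
time: 28.55
eef_pos: [586.5, 276.6, 180.7]
tool_rot: [[-0.001, -0.972, -0.236], [-0.001, -0.236, 0.972], [-1.0, 0.002, -0.001]]
contact_force: [-0.8, -0.9, -1.0]
opening: 0.291
```

```bash
python3 wr.py pics/w19.png; python3 -c "
from go import *
go(586,276,58)"
```

```text
[586.5436052  276.61160651 180.72237998] 0.2905908135798126 [-0.8 -0.9 -1. ]
tcp proj z=52 [321.4259861  223.41518855] z=44 [321.39267941 220.7554846 ]
now [586.7 276.3 180.9] psi 103.6 tool shift mm [122.9   0.6  -0. ] roll deg None
```

View pics/w19.png

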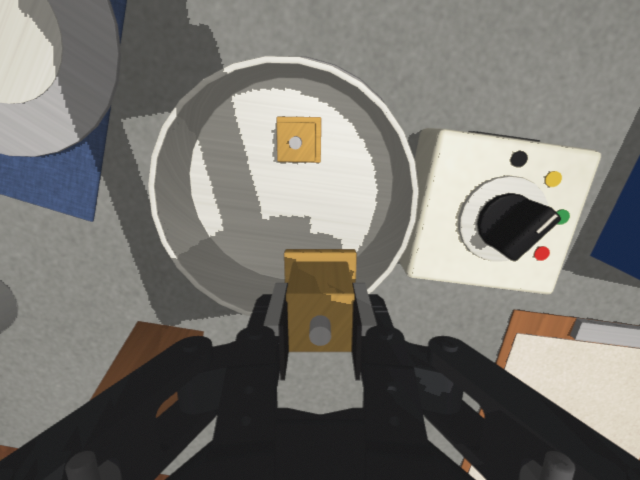

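The view is clear, and foot 3 is standing at (298,140). Lower foot 2.

>>> {"op": "drive_tool", "data": {
  "motion": [-1,0.03,0,0,0,-1,0.035,0,0,0,-1,0.03,0,0,0,-1,0.02,0,0,0,-1,0.009,0,0,0,-1,0,0,0,0,-0.2,0,0,0,0,-0.2,0,0,0,0,-0.2,0,0,0,0,-0.2,-0.01,0,0,0,-0.2,-0.03,0,0,0,-0.2,-0.05,0,0,0,0,-0.04,0,0,0,0,0,0,0,0]
}}

```text
time: 30.0
eef_pos: [591.4, 279.7, 195.9]
tool_rot: [[0.014, -0.971, -0.237], [0.006, -0.237, 0.971], [-1.0, -0.015, 0.002]]
contact_force: [0.6, 0.5, 0.8]
opening: 0.499
```

```bash
python3 wr.py pics/w20.png; python3 -c "
from go import *
go(617,-208.5,180,130)
from feet import *
for n in ['scene','top']:
    c=cam(env,n); im=env.capture(n)[:,:,::-1].copy()
    for f in feet(im,c,25): print(n,*f)
"
```

```text
[591.42425224 279.71016187 195.93487527] 0.4990192593314726 [0.6 0.5 0.8]
tcp proj z=52 [320.84353372 215.70497324] z=44 [320.79796124 213.21016288]
now [589.6 279.  192.7] psi 103.7 tool shift mm [  11.2   89.1 -480.1] roll deg -26.3
scene [356.5 190.6] 104 [513.8 277.2  25. ]
scene [378.9 192. ] 102 [573.7 306.6  25. ]
scene [297.4 332.2] 214 [ 615.2 -206.6   25. ]
top [390.4 229.8] 165 [ 616.8 -206.    25. ]
top [214.5 241. ] 161 [588.1 281.7  25. ]
top [225.6 262. ] 157 [529.8 250.4  25. ]
top [425.1 278.1] 41 [ 483.  -298.6   25. ]
```

View pics/w20.png

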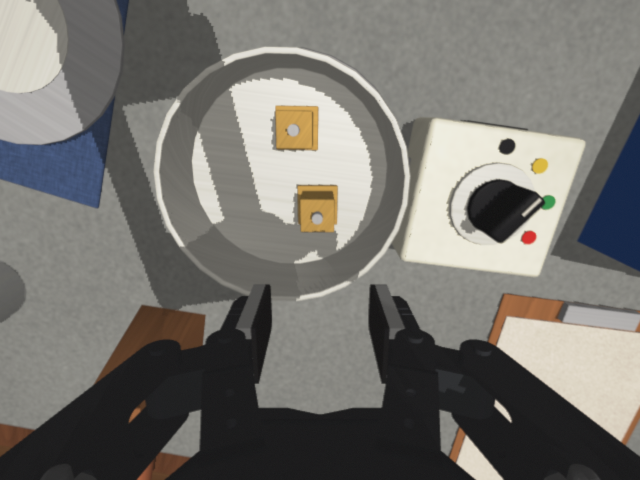

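Both feet stand upright in the pot, at (297,129) and (317,208). Now foot 1.

>>> {"op": "drive_tool", "data": {
  "motion": [0,0,0.004,-0.02,0,0,0,0.0065,-0.035,0,0,0,0.0083,-0.045,0,0,0,0.0083,-0.045,0,0,0,0.0083,-0.045,0,0,0,0.0083,-0.045,0,0,0,0.0083,-0.045,0,0,0,0.0083,-0.045,0,0,0,0.0083,-0.045,0,0,0,0.0083,-0.045,0,0,0,0.0083,-0.045,0,0,0,0.004,-0.02,0]
}}

```text
time: 31.35
eef_pos: [612.8, -213.5, 185.1]
tool_rot: [[-0.003, -0.972, -0.234], [-0.0, -0.234, 0.972], [-1.0, 0.003, 0.001]]
contact_force: [0.0, -0.3, 0.0]
opening: 0.494
```

>>> {"op": "drive_tool", "data": {
  "motion": [0,0,0,0,8,0,0,0,0,8,0,0,0,0,8,0,0,0,0,8,0,0.01,0,0,8,0,0.02,0,0,8,0,0.02,0,0,8,0,0.02,0,0,8,0,0,0,0,0,0,0,0,0,0]
}}

```text
time: 32.35
eef_pos: [613.1, -208.8, 116.2]
tool_rot: [[-0.003, -0.642, 0.767], [0.001, 0.767, 0.642], [-1.0, 0.003, -0.001]]
contact_force: [-0.5, 0.3, 0.1]
opening: 0.501
```

```bash
python3 wr.py pics/w21.png 617 -208.5 52; python3 -c "
from go import *
go(617,-208.5,18,40)
"
```

```text
[ 613.14671596 -208.78999165  116.15911287] 0.5012015684974991 [-0.5  0.3  0.1]
tcp proj z=52 [320.40759    250.41093956] z=44 [320.40497712 246.12486249]
pred stud [325.52693919 253.86618192]
now [ 614.1 -209.3  117.2] psi 39.9 tool shift mm [99.2 -1.4  2.8] roll deg -0.1
```

View pics/w21.png

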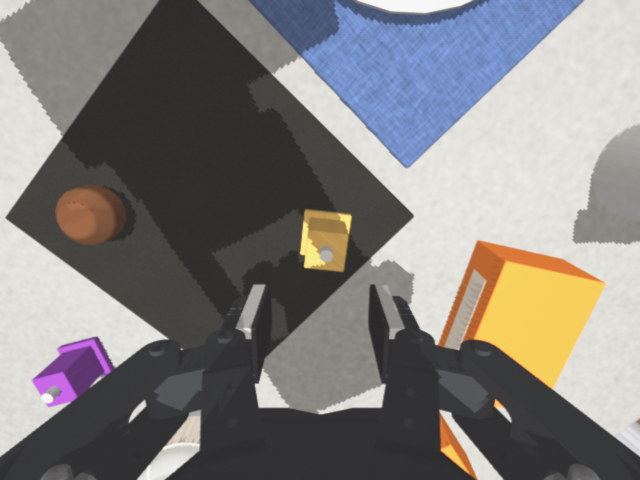

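```bash
python3 -c "
from go import *
c=cam(env,'wrist'); o=env.get_obs(); R=np.array(o['tool_rot']); 
for u,v,z in [(478,242,45),(495,262,45),(448,340,0),(440,345,20),(441,420,45)]:
    P=onz(c,u,v,z); print(P.round(0),(R.T@(P-[617,-208.5,z])).round(0))
"
```

```text
[ 689. -143.   45.] [-0.  4. 97.]
[ 707. -146.   45.] [ -0. -10. 109.]
[ 759. -217.    0.] [ -0. -98. 104.]
[ 743. -219.   20.] [ -0. -89.  90.]
[ 772. -257.   45.] [  -0. -136.   87.]
```

The staple box is 90 mm or more away along the jaw, so it is clear. Stud is at (326,255) against the predicted (325.5,254). Turn 5.5° more, descend and grasp.

>>> {"op": "drive_tool", "data": {
  "motion": [0,0.03,-0.0015,0.003,5.5,0,0.03,0,0,0,0,0.025,0,0,0,0,0.012,0,0,0,0,0,0,0,0,-1,0,0,0,0,-1,0,0,0,0,-1,0,0,0,0,-1,0,0,0,0,-1,0,0,0,0]
}}

```text
time: 33.4
eef_pos: [618.5, -209.4, 22.0]
tool_rot: [[0.003, -0.562, 0.827], [-0.001, 0.827, 0.562], [-1.0, -0.003, 0.002]]
contact_force: [-0.2, 0.6, 6.6]
opening: 0.288
```

>>> {"op": "drive_tool", "data": {
  "motion": [-1,-0.02,0,0,0,-1,-0.04,0,0,0,-1,-0.05,0,0,0,-1,-0.05,0,0,0,-1,0,0,0,0,-1,0,0,0,0]
}}

```text
time: 34.0
eef_pos: [618.0, -209.2, 182.2]
tool_rot: [[0.003, -0.562, 0.827], [-0.001, 0.827, 0.562], [-1.0, -0.003, 0.002]]
contact_force: [-0.7, 0.2, -1.5]
opening: 0.291
```

```bash
python3 wr.py pics/w22.png; python3 -c "
from go import *
go(584,212,178)"
```

```text
[ 617.98840841 -209.20714193  182.2352305 ] 0.2914158684428647 [-0.7  0.2 -1.5]
tcp proj z=52 [319.69812743 220.98214277] z=44 [319.68187774 218.34800844]
now [ 616.6 -208.6  180.1] psi 34.2 tool shift mm [  2.2 366.2 209.5] roll deg None
```

View pics/w22.png

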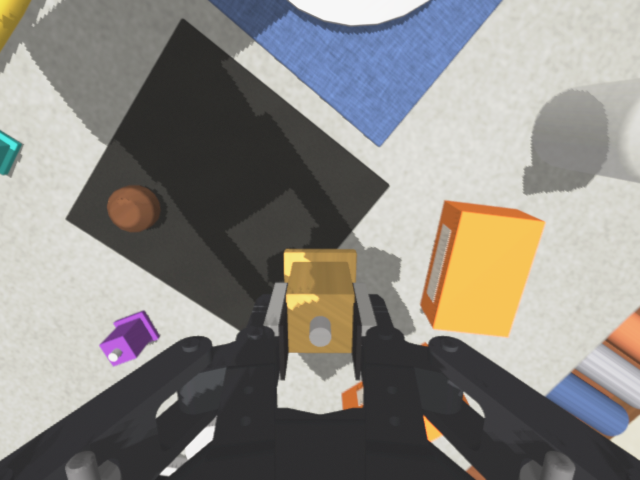

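Foot 1 is held; carry it to the third spot.

>>> {"op": "drive_tool", "data": {
  "motion": [-1,0,0.012,0.007,0,-1,0,0.025,0.0143,0,-1,0,0.035,0.02,0,-1,0,0.035,0.02,0,-1,0,0.035,0.02,0,-1,0,0.035,0.02,0,-1,0,0.035,0.02,0,-1,0,0.035,0.02,0,-1,0,0.035,0.02,0,-1,0,0.035,0.02,0,-1,0,0.025,0.0143,0,-1,0,0.015,0.0086,0,-1,0,0.009,0.0053,0,-1,0,0,0,0,-1,0,0,0,0]
}}

```text
time: 35.55
eef_pos: [584.7, 210.6, 179.8]
tool_rot: [[-0.001, -0.562, 0.827], [-0.001, 0.827, 0.562], [-1.0, -0.0, -0.001]]
contact_force: [-0.4, 0.8, -0.6]
opening: 0.288
```

```bash
python3 wr.py pics/w23.png; python3 -c "
from go import *
go(584,212,58)"
```

```text
[584.66699405 210.55497887 179.75628217] 0.28792226685409134 [-0.4  0.8 -0.6]
tcp proj z=52 [320.27025118 222.25728166] z=44 [320.27353464 219.59500236]
now [584.9 210.2 180. ] psi 34.1 tool shift mm [122.    2.    0.4] roll deg None
```

View pics/w23.png

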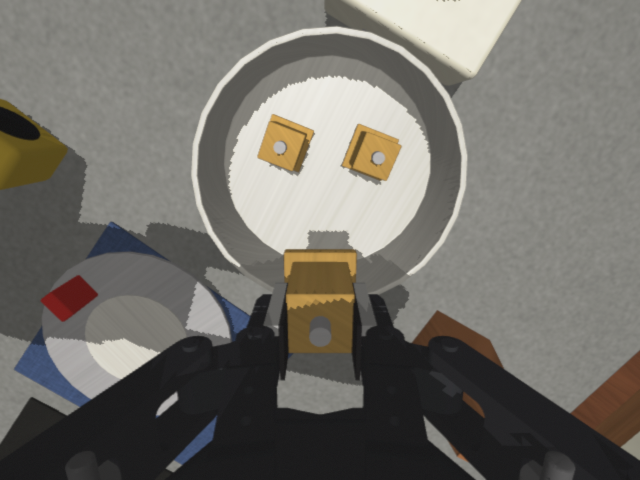

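The way down is clear, and both standing feet are away from the fingers.

>>> {"op": "drive_tool", "data": {
  "motion": [-1,0.03,0.002,0,0,-1,0.035,0,0,0,-1,0.03,0,0,0,-1,0.02,0,0,0,-1,0.008,0,0,0,-1,0,0,0,0,-0.2,0,0,0,0,-0.2,0,0,0,0,-0.2,0,0,0,0,-0.2,-0.01,0,0,0,-0.2,-0.03,0,0,0,-0.2,-0.05,0,0,0,0,-0.04,0,0,0,0,0,0,0,0]
}}

```text
time: 37.0
eef_pos: [588.3, 214.7, 195.8]
tool_rot: [[0.015, -0.562, 0.827], [0.004, 0.827, 0.562], [-1.0, -0.005, 0.014]]
contact_force: [1.5, 0.3, 0.2]
opening: 0.498
```

```bash
python3 wr.py pics/w24.png; python3 -c "
from go import *
from feet import *
for n in ['scene','top']:
    c=cam(env,n); im=env.capture(n)[:,:,::-1].copy()
    for f in feet(im,c,60): print(n,*f)
    cv2.imwrite('pics/'+n+'24.png',im)
    hsv=cv2.cvtColor(im,cv2.COLOR_BGR2HSV).astype(int); H,S,V=hsv[...,0],hsv[...,1],hsv[...,2]
    for ce,st in blobs(((H<6)|(H>174))&(S>150)&(V>80),8)[0]: print('red',ce,st,onz(c,*ce,57))
"
```

```text
[588.28531821 214.72848824 195.78414252] 0.4980529438449936 [1.5 0.3 0.2]
tcp proj z=52 [317.53864457 216.34517605] z=44 [317.46106091 213.92631924]
scene [367.4 194.4] 298 [562.  249.9  60. ]
red [341.1375   76.89375] [338  62   7  32 160] [209.3041109  717.89912802  57.        ]
red [290.26923077 233.93589744] [286 228   9  13  78] [450.39316588  16.62561     57.        ]
top [238.8 241.2] 119 [584.8 207.7  60. ]
top [425.1 278. ] 43 [ 483.5 -290.5   60. ]
red [305.55882353 293.58823529] [303 289   6  10  34] [443.49881358  28.57181024  57.        ]
red [ 73.86231884 304.70289855] [ 63 300  27  10 138] [416.57730352 649.90204872  57.        ]
red [ 80.68421053 361.85526316] [ 72 356  18  13  76] [265.92464283 626.27452943  57.        ]
red [ 64.88157895 366.97368421] [ 60 362  11  10  76] [252.69652419 667.95129441  57.        ]
```

View pics/w24.png

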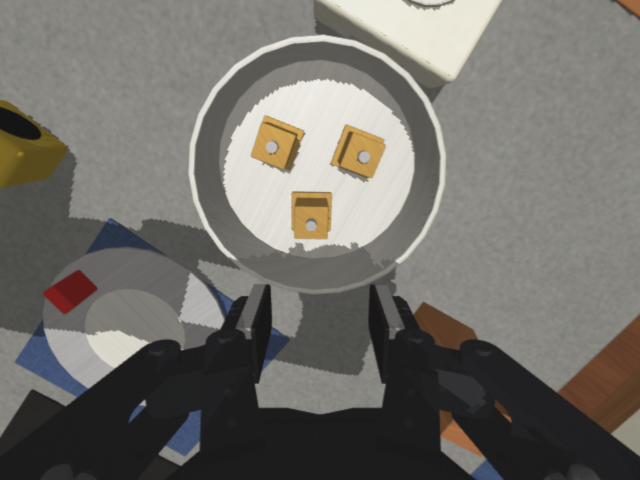

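View pics/top24.png

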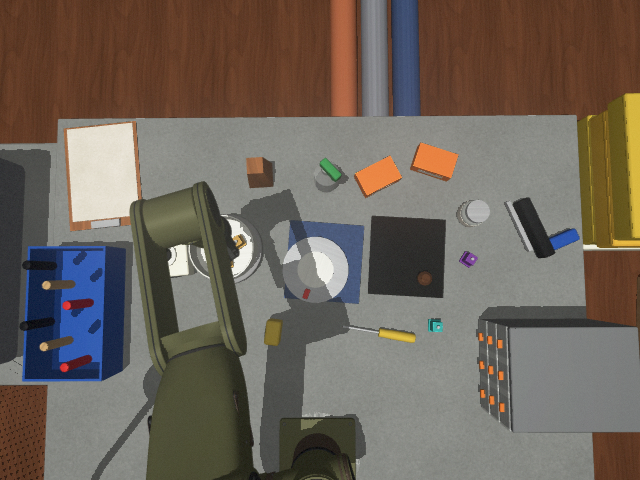

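All three feet stand in the pot, none are left on the mat, and only the bun remains there. Next I'll go back to the lid.

```bash
python3 -c "
from go import *
c=cam(env,'wrist')
im=cv2.imread('pics/w24.png')
P=[onz(c,u,v,100)[:2] for u,v in [(190,164),(445,164),(317,37),(317,291)]]
M=np.c_[2*np.array(P),np.ones(4)]; s=np.linalg.lstsq(M,(np.array(P)**2).sum(1),rcond=None)[0]; print('pot',s[:2],np.sqrt(s[2]+s[0]**2+s[1]**2))
t=cam(env,'top')
cr=lambda u,v:onz(t,u,v,19+4)[:2].round(1)
print(cr(283,268),cr(348,268),cr(316,236),cr(316,302))
go(447,26,220,70)
"
```

```text
pot [559.13682174 246.28297159] 80.91742053137244
[512.6  91.7] [511.7 -87.6] [6.008e+02 2.000e-01] [419.    1.1]
now [583.4 213.2 188.2] psi 34.2 tool shift mm [ -32.   -78.1 -218.1] roll deg -35.8
```

>>> {"op": "drive_tool", "data": {
  "motion": [0,-0.01,-0.008,-0.02,0,0,-0.01,-0.013,-0.035,0,0,-0.01,-0.015,-0.042,0,0,0,-0.015,-0.042,0,0,0,-0.013,-0.038,0,0,0,-0.009,-0.025,0,0,0,-0.005,-0.015,0,0,0,0,0,-8,0,0,0,0,-8,0,0,0,0,-8,0,0,0,0,-8,0,0,0,0,-4,0,0,0,0,0,0,0,0,0,0,0,0,0,0,0]
}}

```text
time: 38.65
eef_pos: [448.0, 26.9, 216.9]
tool_rot: [[-0.001, -0.941, 0.34], [0.0, 0.34, 0.941], [-1.0, 0.001, -0.0]]
contact_force: [-1.1, 0.0, 0.6]
opening: 0.499
```

```bash
python3 wr.py pics/w25.png; python3 -c "
from go import *
go(445,25,40,70)
c=cam(env,'wrist')
im=env.capture('wrist')[:,:,::-1]; cv2.imwrite('pics/c25.png',cv2.resize(im[160:260,250:390],(800,571),interpolation=cv2.INTER_CUBIC))"
```

```text
[448.02903949  26.89538537 216.91606795] 0.4990815843630561 [-1.1  0.   0.6]
tcp proj z=52 [320.7886345  211.58752921] z=44 [320.76798989 209.48384596]
now [448.1  26.8 217. ] psi 70.2 tool shift mm [177.    2.2  -2.7] roll deg 0.2
```

View pics/w25.png

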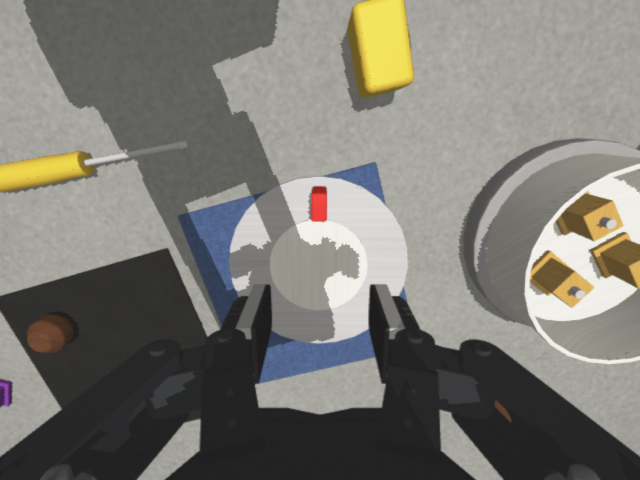

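View pics/c25.png

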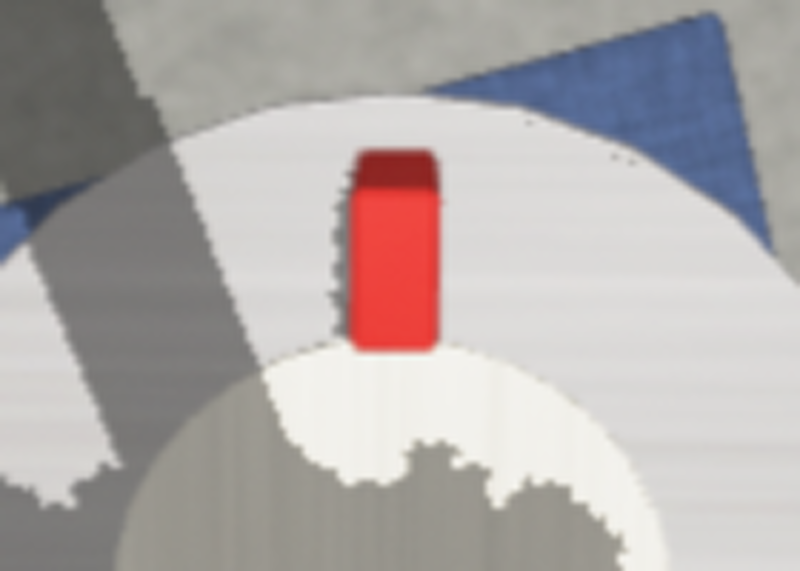

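The tab is square to the jaws, its top centre at (319,207).

```bash
python3 -c "
from go import *
c=cam(env,'wrist')
cs=[onz(c,250+u/5.714,160+v/5.714,57) for u,v in [(350,190),(440,190),(438,350),(352,350)]]
m=np.mean(cs,0); print(np.round(cs,1),m); v=(cs[2]+cs[3]-cs[0]-cs[1]); print('lid x deg',np.degrees(np.arctan2(v[1],v[0])))
go(m[0],m[1],28,70)
# pot rim from this settled view
P=[onz(c,u,v,100)[:2] for u,v in [(526,290),(610,363)]]; print(P)
"
```

```text
[[429.1  25.   57. ]
 [433.7  37.6  57. ]
 [457.   29.1  57. ]
 [452.5  16.7  57. ]] [443.07784831  27.09424888  57.        ]
lid x deg -19.878479039712545
now [448.1  26.8 217.1] psi 70.2 tool shift mm [189.1   4.7  -1.4] roll deg 0.2
[array([553.04554446, 162.71604252]), array([645.88614951, 217.88094493])]
```

>>> {"op": "drive_tool", "data": {
  "motion": [0,0.02,0.0045,-0.001,0,0,0.04,0,0,0,0,0.045,0,0,0,0,0.04,0,0,0,0,0.025,0,0,0,0,0.013,0,0,0,0,0.005,0,0,0,0,0,0,0,0,-1,0,0,0,0,-1,0,0,0,0,-1,0,0,0,0,-1,0,0,0,0,-1,0,0,0,0,-1,0,0,0,0]
}}

```text
time: 40.15
eef_pos: [444.5, 27.2, 30.4]
tool_rot: [[0.003, -0.941, 0.339], [-0.0, 0.339, 0.941], [-1.0, -0.002, 0.001]]
contact_force: [-0.2, -0.1, 7.3]
opening: 0.154
```

Lift, and check that it hangs level.

>>> {"op": "drive_tool", "data": {
  "motion": [-1,-0.01,0,0,0,-1,-0.02,0,0,0,-1,-0.04,0,0,0,-1,-0.04,0,0,0,-1,-0.04,0,0,0,-1,-0.02,0,0,0,-1,0,0,0,0,-1,0,0,0,0]
}}

```text
time: 40.95
eef_pos: [442.7, 27.4, 199.2]
tool_rot: [[-0.0, -0.941, 0.339], [0.0, 0.339, 0.941], [-1.0, 0.0, 0.0]]
contact_force: [-0.4, -1.1, -2.6]
opening: 0.152
```

```bash
python3 wr.py pics/w26.png; python3 -c "
from go import *
im=env.capture('scene')[:,:,::-1]; cv2.imwrite('pics/s26.png',cv2.resize(im[150:330,220:460],(800,600),interpolation=cv2.INTER_CUBIC))
go(502.5,269.5,180,70.1)"
```

```text
[442.71423579  27.39611031 199.18271086] 0.15215390940638093 [-0.4 -1.1 -2.6]
tcp proj z=52 [320.8040595  216.53295978] z=44 [320.7800064  214.18318755]
now [441.7  27.4 197.7] psi 70.2 tool shift mm [ 17.5  24.8 248.4] roll deg 0.1
```

View pics/w26.png

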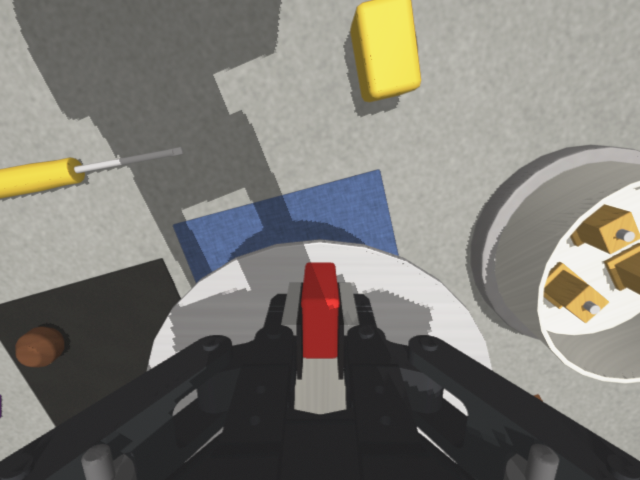

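View pics/s26.png

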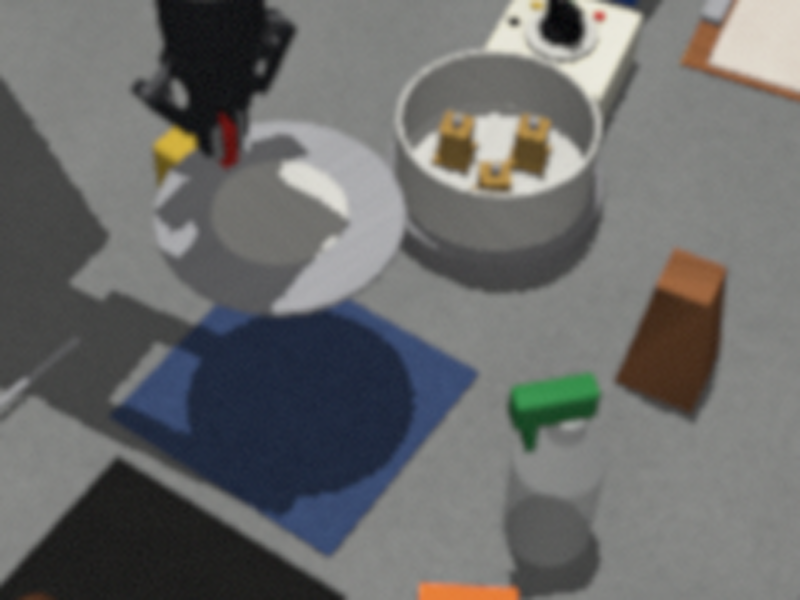

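It hangs level. Carry it over the pot at height.

>>> {"op": "drive_tool", "data": {
  "motion": [-1,0,0.001,0.012,0,-1,0,0.0025,0.025,0,-1,0,0.0035,0.035,0,-1,0,0.0035,0.035,0,-1,0,0.0035,0.035,0,-1,0,0.0035,0.035,0,-1,0,0.003,0.03,0,-1,0,0.002,0.02,0,-1,0,0.0015,0.013,0,-1,0,0.0008,0.0084,0,-1,0,0,0,0,-1,0,0,0,0,-1,0.02,0,0,0,-1,0.02,0,0,0,-1,0.01,0,0,0,-1,0,0,0,0,-1,0,0,0,0]
}}

```text
time: 42.75
eef_pos: [504.6, 269.0, 149.7]
tool_rot: [[0.0, -0.941, 0.339], [0.0, 0.339, 0.941], [-1.0, -0.0, 0.0]]
contact_force: [-0.4, 0.6, -1.8]
opening: 0.153
```

```bash
python3 wr.py pics/w27.png; python3 -c "
from go import *
im=env.capture('scene')[:,:,::-1]; cv2.imwrite('pics/s27.png',cv2.resize(im[130:250,300:460],(800,600),interpolation=cv2.INTER_CUBIC))
im=env.capture('top')[:,:,::-1]; cv2.imwrite('pics/t27.png',cv2.resize(im[190:310,130:290],(800,600),interpolation=cv2.INTER_CUBIC))
go(502.5,269.5,124,70.1)"
```

```text
[504.63960834 268.96453393 149.74553305] 0.15290228777730328 [-0.4  0.6 -1.8]
tcp proj z=52 [320.96691533 234.16420483] z=44 [320.93224729 230.85775223]
now [505.2 269.6 150.4] psi 70.2 tool shift mm [26.4  2.5 -1.1] roll deg 0.1
```

View pics/w27.png

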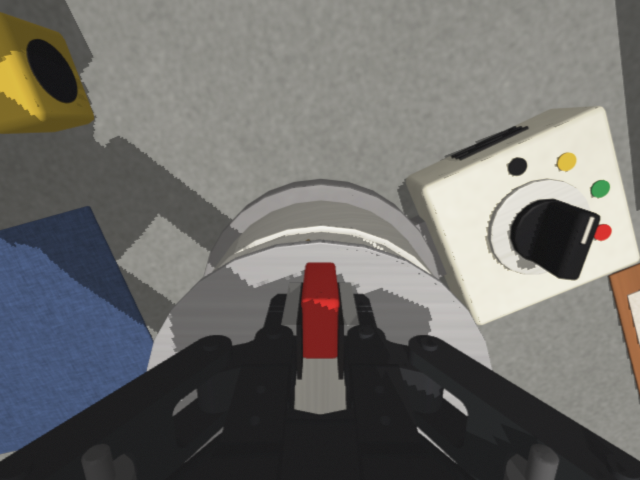

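View pics/s27.png

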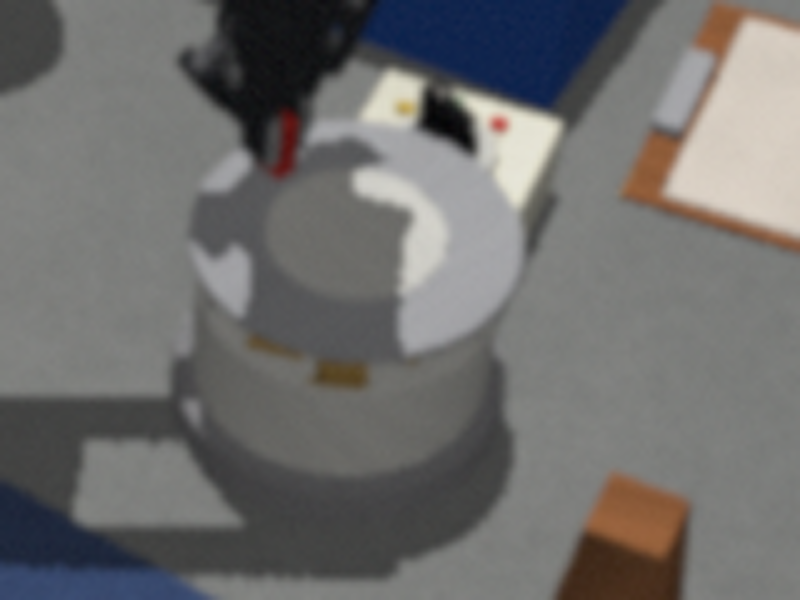

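View pics/t27.png

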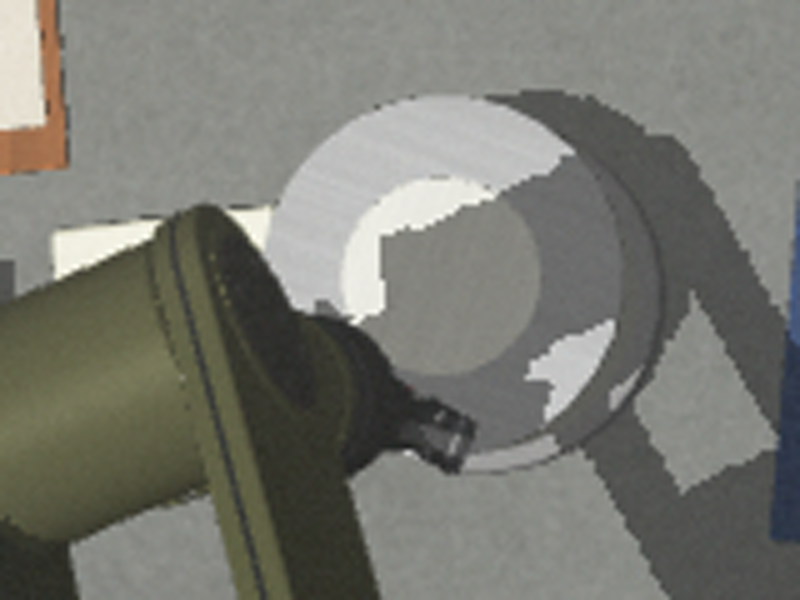

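```bash
python3 -c "
from go import *
t=cam(env,'top')
for u,v in [(441,277),(443.5,277)]: print(onz(t,130+u/5,190+v/5,138))
print(onz(t,130+459/5,190+281/5,105))
"
```

```text
[568.34890544 245.51851618 138.        ]
[568.34213275 244.25760544 138.        ]
[568.44958713 243.6860579  105.        ]
```

The lid's centre is at (568.3, 245) and the pot's at about (567.5, 245.5), within 2 mm. Lower it.

>>> {"op": "drive_tool", "data": {
  "motion": [-1,0.008,0.001,0,0,-1,0.008,0,0,0,-1,0.006,0,0,0,-1,0.004,0,0,0,-1,0.004,0,0,0,-1,0,0,0,0]
}}

```text
time: 43.5
eef_pos: [502.9, 269.6, 118.5]
tool_rot: [[-0.001, -0.941, 0.339], [-0.001, 0.339, 0.941], [-1.0, 0.001, -0.001]]
contact_force: [-0.2, 0.1, -1.8]
opening: 0.152
```

>>> {"op": "drive_tool", "data": {
  "motion": [-1,0.003,0,0,0,-1,0,0,0,0]
}}

```text
time: 43.7
eef_pos: [503.9, 270.0, 116.7]
tool_rot: [[0.001, -0.941, 0.339], [0.0, 0.339, 0.941], [-1.0, -0.001, 0.001]]
contact_force: [-0.1, 1.2, -1.0]
opening: 0.153
```

>>> {"op": "drive_tool", "data": {
  "motion": [-1,0.002,0,0,0,-1,0,0,0,0,-0.68,0,0,0,0,-0.6,0,0,0,0,-0.4,0,0,0,0,-0.2,0,0,0,0,-0.2,-0.02,0,0,0,0,-0.04,0,0,0,0,-0.05,0,0,0,0,-0.04,0,0,0,0,0,0,0,0,0,0,0,0,0]
}}

```text
time: 44.9
eef_pos: [504.0, 270.0, 265.4]
tool_rot: [[0.003, -0.941, 0.339], [0.001, 0.339, 0.941], [-1.0, -0.002, 0.002]]
contact_force: [-0.8, 0.5, -0.4]
opening: 0.5
```

```bash
python3 wr.py pics/w28.png; python3 -c "
from go import *
im=env.capture('scene')[:,:,::-1]; cv2.imwrite('pics/s28.png',cv2.resize(im[130:250,300:460],(800,600),interpolation=cv2.INTER_CUBIC))
im=env.capture('top')[:,:,::-1]; cv2.imwrite('pics/t28.png',cv2.resize(im[190:310,130:290],(800,600),interpolation=cv2.INTER_CUBIC))
go(549,411,180)"
```

```text
[503.95672362 270.01991689 265.4232903 ] 0.4997802787145696 [-0.8  0.5 -0.4]
tcp proj z=52 [320.23520424 199.61052664] z=44 [320.21227951 197.99676488]
now [502.3 269.3 262.4] psi 70.2 tool shift mm [ 82.    3.8 149.4] roll deg None
```

View pics/w28.png

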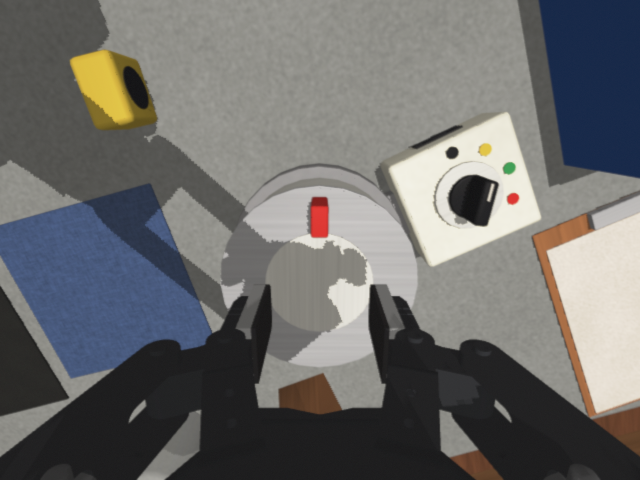

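View pics/s28.png

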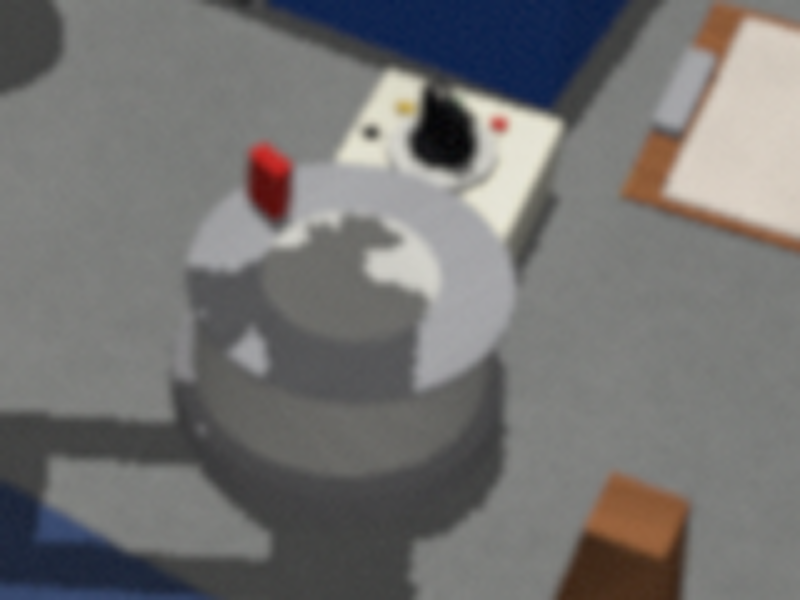

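View pics/t28.png

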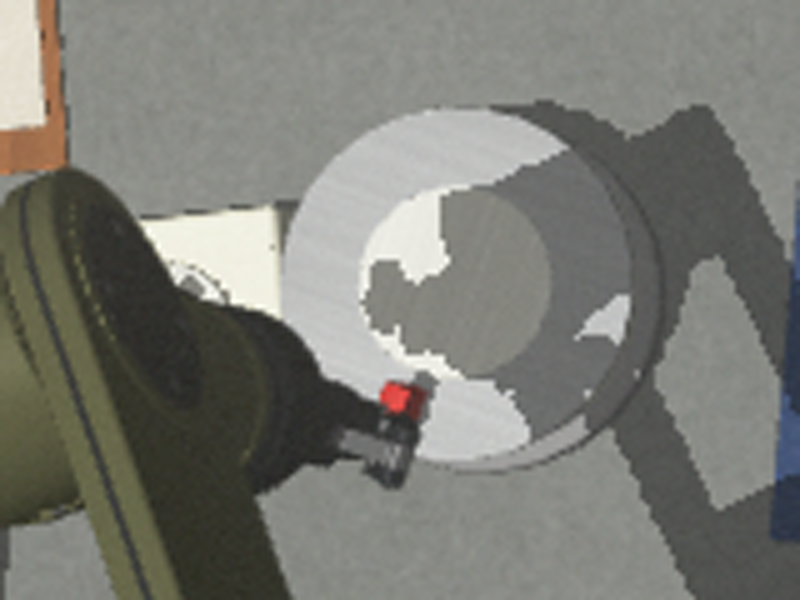

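The lid is back: disc edges at top-crop 283/630/106, inner circle 360–552 and 184–377, the same as when it was seated at the start. I'll confirm level in the scene view against the predicted seated rim circle.

```bash
python3 -c "
from go import *
c=cam(env,'scene'); b=cv2.imread('pics/s28.png')
s0=cv2.imread('pics/scene0.png'); a=cv2.resize(s0[130:250,300:460],(800,600),interpolation=cv2.INTER_CUBIC)
for im in (a,b):
  for z,col in [(105,(0,255,0))]:
    q=np.array([proj(c,[567.5+92*np.cos(t),245.5+92*np.sin(t),z]) for t in np.linspace(0,6.28,80)])
    cv2.polylines(im,[((q-[300,130]+.5)*5).astype(np.int32)],True,col,1)
cv2.imwrite('pics/s28o.png',cv2.resize(np.hstack([a,b]),(800,300)))
"
```

```text
(no output)
```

View pics/s28o.png

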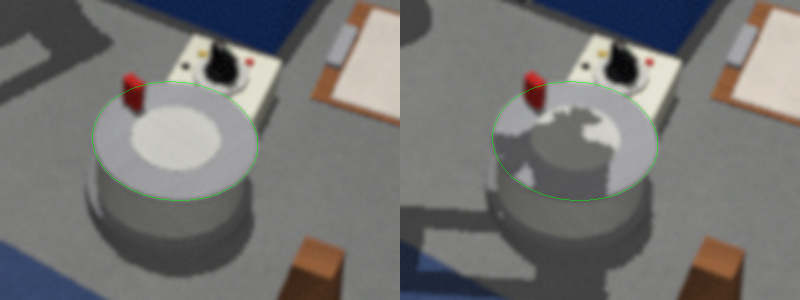

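```bash
python3 -c "
from go import *
c=cam(env,'wrist'); im=env.capture('wrist')[:,:,::-1]; cv2.imwrite('pics/c29.png',cv2.resize(im[135:240,400:540],(800,600),interpolation=cv2.INTER_CUBIC))
o=env.get_obs();print(o['eef_pos'])
S=800/140
" 
```

```text
[502.29809989 269.26514477 262.27263197]
```

View pics/c29.png

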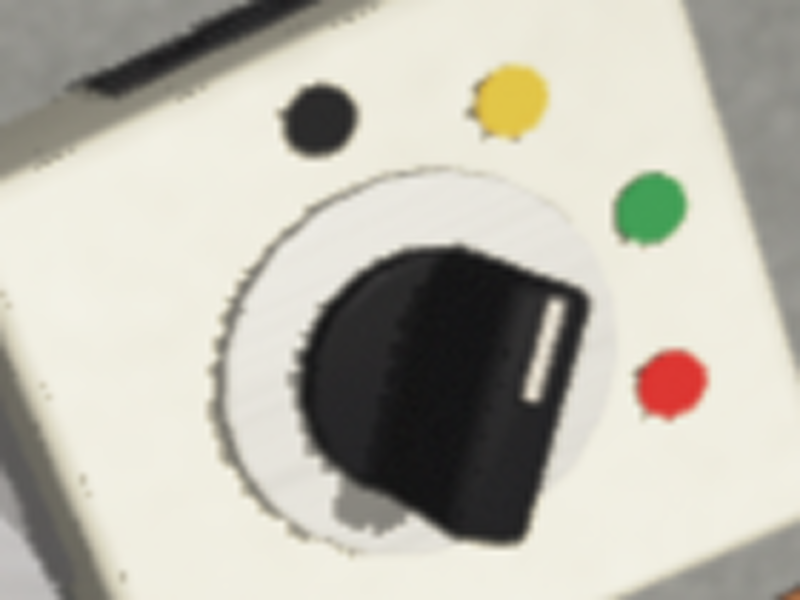

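The lid matches the predicted seated circle both before and now. Next I'll get the dial's centre and bar angle from this settled view.

```bash
python3 -c "
from go import *
c=cam(env,'wrist'); S=800/140
D=lambda u,v,z: onz(c,400+u/S,135+v/S,z)[:2]
a,b=D(557,297,99),D(533,402,99); print('line',a,b,np.degrees(np.arctan2(*(a-b)[::-1])))
e,f=D(588,292,99),D(525,542,99); print('edge',e,f,np.linalg.norm(e-f),np.degrees(np.arctan2(*(e-f)[::-1])))
A=np.array([D(320,120,55),D(511,101,55),D(650,208,55),D(672,383,55)])
M=np.c_[2*A,np.ones(4)]; s=np.linalg.lstsq(M,(A**2).sum(1),rcond=None)[0]; print('centre',s[:2],np.sqrt(s[2]+s[0]**2+s[1]**2))
for p in A: d=p-s[:2]; print(np.degrees(np.arctan2(d[1],d[0])))
print('ring',D(415,360,62))
go(549,411,120,63.8)
"
```

```text
line [532.31399699 419.01100379] [547.01375963 412.32835988] 155.55302941327054
edge [533.13817819 423.53021498] [568.59486761 406.59890683] 39.29180601934101 154.47455226585868
centre [549.79868159 410.47918798] 46.2150789033239
-174.13280778776848
145.80080855838466
105.9881773263576
66.24563926465332
ring [546.97562361 409.33423266]
now [502.3 269.3 262.3] psi 70.2 tool shift mm [141.9   3.7 149.6] roll deg 6.4
```

>>> {"op": "drive_tool", "data": {
  "motion": [0,0,0.0005,0.0196,0,0,0,0.001,0.035,0,0,0,0.001,0.04,0,0,0,0.001,0.035,0,0,0,0,0.02,0,0,0.03,0,0,5.7,0,0.04,0,0,0,0,0.04,0,0,0,0,0.03,0,0,0,0,0,0,0,0,0,0,0,0,0]
}}

```text
time: 46.2
eef_pos: [550.2, 411.3, 122.9]
tool_rot: [[-0.003, -0.903, 0.431], [-0.002, 0.431, 0.903], [-1.0, 0.002, -0.003]]
contact_force: [0.3, 0.0, 0.5]
opening: 0.498
```

```bash
python3 wr.py pics/w30.png; python3 -c "
from go import *
c=cam(env,'wrist'); p=env.get_obs()['eef_pos']
print('tcp at 99',proj(c,[p[0],p[1],99]),'dial at 99',proj(c,[549.5,410.8,99]))
go(549.5,410.8,76,64.5)"
```

```text
[550.17157964 411.261507   122.90233335] 0.4981416044274605 [0.3 0.  0.5]
tcp proj z=52 [321.29310782 246.99226608] z=44 [321.28062559 242.92383431]
tcp at 99 [321.21935968 276.23136949] dial at 99 [317.36833681 274.16012932]
now [551.4 412.1 124.8] psi 64.5 tool shift mm [48.8  1.2 -2. ] roll deg -0.0
```

View pics/w30.png

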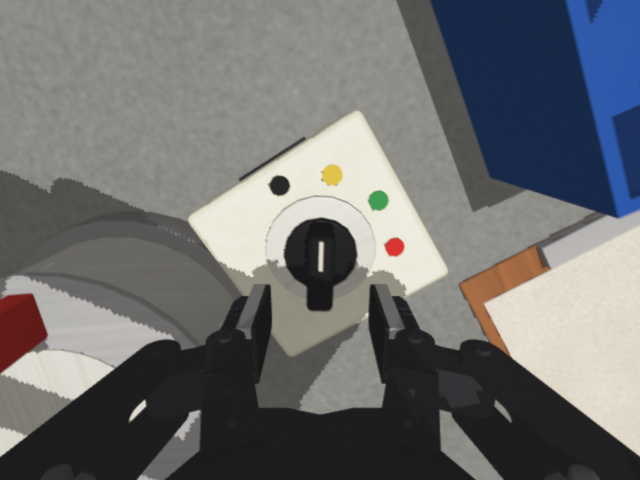

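The bar is vertical and centred (u=320) between the jaws. Descend, pinch, and turn 48.5° clockwise (+roll).

>>> {"op": "drive_tool", "data": {
  "motion": [0,0.02,0.001,0,0,0,0.018,0,0,0,0,0.01,0,0,0,0,0,0,0,0,-1,0,0,0,0,-1,0,0,0,0,-1,0,0,0,0,-1,0,0,0,0,-1,0,0,0,0,-1,0,0,0,0]
}}

```text
time: 47.25
eef_pos: [550.3, 411.1, 78.2]
tool_rot: [[0.001, -0.903, 0.43], [-0.001, 0.43, 0.903], [-1.0, -0.002, -0.0]]
contact_force: [-1.6, -4.0, 5.1]
opening: 0.146
```

>>> {"op": "drive_tool", "data": {
  "motion": [-1,0,0,0,5,-1,0,0,0,7,-1,0,0,0,7,-1,0,0,0,7,-1,0,0,0,7,-1,0,0,0,7,-1,0,0,0,5.5,-1,0,0,0,3,-1,0,0,0,0,-1,0,0,0,0]
}}

```text
time: 48.25
eef_pos: [549.3, 410.2, 78.2]
tool_rot: [[-0.001, -0.276, 0.961], [-0.003, 0.961, 0.276], [-1.0, -0.002, -0.001]]
contact_force: [-2.8, -6.1, 7.1]
opening: 0.15
```

Release, rise straight up, and check.

>>> {"op": "drive_tool", "data": {
  "motion": [-0.6,0,0,0,0,-0.4,0,0,0,0,-0.1,0,0,0,0,0,0,0,0,0,0,-0.02,0,0,0,0,-0.04,0,0,0,0,-0.05,0,0,0,0,-0.03,0,0,0,0,0,0,0,0,0,0,0,0,0]
}}

```text
time: 49.25
eef_pos: [550.2, 412.5, 217.2]
tool_rot: [[0.002, -0.276, 0.961], [0.001, 0.961, 0.276], [-1.0, 0.001, 0.002]]
contact_force: [0.4, -0.5, 0.5]
opening: 0.499
```

```bash
python3 wr.py pics/w31.png; python3 -c "
from go import *
im=env.capture('scene')[:,:,::-1]; cv2.imwrite('pics/s31.png',im)"
```

```text
[550.15322356 412.48089867 217.23075072] 0.49930574491164637 [ 0.4 -0.5  0.5]
tcp proj z=52 [319.21775647 211.08792148] z=44 [319.21494325 208.99448126]
```

View pics/w31.png

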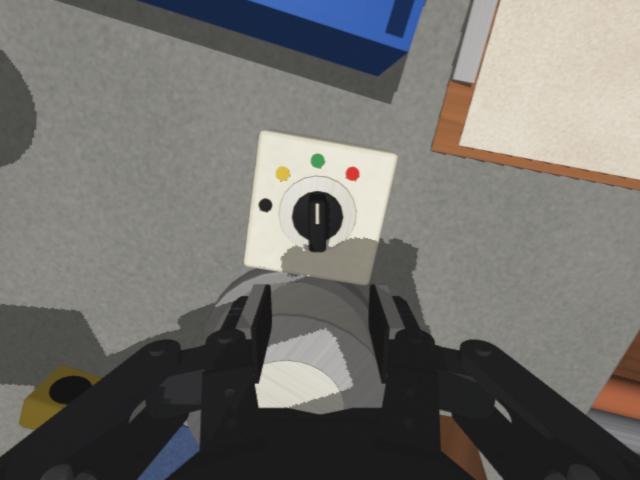

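View pics/s31.png

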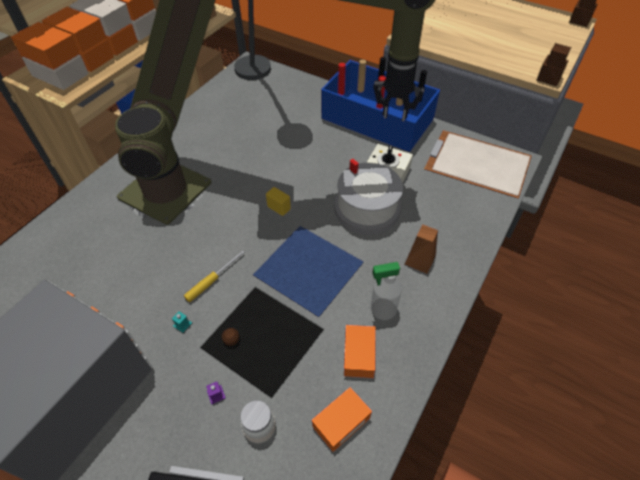

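The white line at (317,213) points at the green dot at (317,160). One numeric check, and then I'll hand in.

```bash
python3 -c "
from go import *
c=cam(env,'wrist'); im=env.capture('wrist')[:,:,::-1].astype(int)
sub=im[195:235,300:335]; m=sub.min(2)>150
ys,xs=np.nonzero(m); comps,l=blobs(m,5)
for ce,st in comps: print(ce+[300,195],st)
a=onz(c,317.5,203,99);b=onz(c,317.5,223,99); ang=np.degrees(np.arctan2(a[1]-b[1],a[0]-b[0])); print('line deg',ang,'dial rad',np.radians(186.1-ang))
s=cv2.imread('pics/s31.png'); cs=cam(env,'scene'); b=cv2.resize(s[130:250,300:460],(800,600),interpolation=cv2.INTER_CUBIC)
q=np.array([proj(cs,[567.5+92*np.cos(t),245.5+92*np.sin(t),105]) for t in np.linspace(0,6.28,80)])
cv2.polylines(b,[((q-[300,130]+.5)*5).astype(np.int32)],True,(0,255,0),1); cv2.imwrite('pics/s31o.png',b)
"
```

```text
[301.53333333 196.2       ] [ 0  0  6  5 15]
[320.  213.5] [19  9  3 20 60]
line deg 105.88546742133973 dial rad 1.400007701445879
```

View pics/s31o.png

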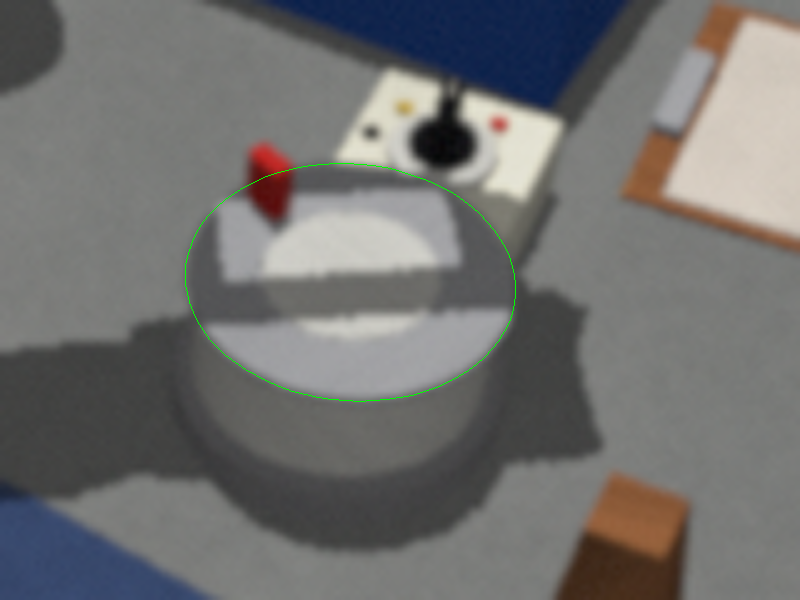

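The lid fits the seated circle and the dial reads about 1.40 rad. Handing in.

```bash
python3 -c "
from bench import env
print(env.job_done())"
```

```text
the job is handed in; nothing more can be done
None
```

The job was finished and handed in at about 50 s; it reports no verdict, so these are my own checks.

**What I did:**
- **Venting:** I tipped the lid by its tab to about 0.25 rad. Its back edge stayed on the rim past about 0.17 rad.
- **Laying the lid down:** I laid it flat and right way up on the blue felt, and released it.
- **Feet:** three brass feet were on the mat, and all three went into the pot. One had been knocked aside during the run, so I measured it again before grasping it.
- **Closing up:** I put the lid back, let go of it, and turned the dial about 48.5° clockwise.

**Last checks:**
- **Lid:** its edge matches the predicted level, seated circle in the scene view. After release its disc edges in the top view were within about 1 mm of where they were at the start.
- **Feet:** all three stood upright in the pot when last seen, before the lid went on.
- **Dial:** the white line points at the green mark, about 1.40 rad measured.
- **Everything else:** the bun is still on the mat. The spray bottle, staple box, leg and jar look unmoved, and the gripper is clear of everything.

**What went wrong or disagreed:**
- **Tipping:** the first tries lifted the lid level, because a firm grip stops it pivoting, and once it slipped back onto the pot. It worked with a light grip and the plug pushed against the pot's back wall.
- **Back edge:** at the end of the tipping, the force reading suggested the back edge was hanging just clear of the rim. I estimate it within about 10 mm of rim height.
- **Pot centre:** one estimate, taken while the arm was still settling, was 8 mm off the others, so I dropped it.

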